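Stand the card, hold the towel clip open over it

ROBOT

A 6-joint arm with a two-finger parallel gripper is mounted at the origin on the work surface. World frame = base frame: x ahead of the robot, y to its left, z up, the work surface at z = 0. Lengths are in m, angles in rad, forces in N, time in s.
With the tool pointing down it reaches from about 0.35 to 0.775 m from the base axis. Payload 7.3 kg.
Tool frame: the origin (TCP) lies on the centre line of the jaws, within the pads' length; the fingertips stand robot.nose_length ahead of it and the grasp point (between the pads) is the TCP (robot.nose_length is the distance from the TCP to the fingertips, in m); z points along the fingers, y is the direction in which the jaws open and shut (so a half turn about z gives the same grasp; the last joint's range is limited). The gripper opens to 92 mm and grips with 3 to 60 N. Pads are 19 mm wide; open, the fingers measure 130 mm over their backs; the gripper's body (75 mm by 190 mm) begins 47 mm behind the grasp point.
Start: joints at [-1.377, 0.342, 1.524, -0, 1.275, -0.146], TCP at [0.175, -0.495, 0.246] pointing down, gripper open.
Joint ranges: [-2.53, 2.53], [-0.77, 2.02], [0.04, 2.7], [-1, 4.14], [0.28, 2.66], [-3.11, 3.11]. Speed limits (rad/s): [2.57, 2.57, 3.14, 3.14, 3.14, 3.14].

INTERFACE

Orientations are given as [roll, pitch, yaw] about the fixed x, y, z axes, in that order (R = Rz(yaw) Ry(pitch) Rx(roll)).
In Python, from cell import robot, read_camera gives the robot as it stands.
- The arm moves only by the shell command python3 -m crank 'ROWS' [FORCE]. ROWS is JSON, a list of rows, each a list of 7 numbers: the shift along the tool's x, y, z in cm, then the turn, a rotation vector about the tool's x, y, z in degrees, then the opening, from 0 (shut) to 1 (fully open). In form: [[tx, ty, tz, wx, wy, wz, jaw], ...]. A call has 1 to 5 rows; each row is the pose to reach, as a shift and turn from the pose commanded when the call began, along the tool's axes at that moment; what a row does not reach only later rows make up. A row lasts 1/8 s, in which the tool goes at most 62.5 mm and 10.7 degrees, less where a joint would pass 70% of its speed; a pose out of reach is approached as far as the arm can. A call with a gripper value outside its range is refused whole. The fingers move at their own pace and stop on an object; FORCE is the grip in N (left out, the last holds). Time passes only in rows, so rows that repeat a pose let the fingers close. It gives the time, the measured TCP pose, the force and the opening at its end, in the units of the state.
- robot.observe(): the state, without advancing time (a new reading comes with each control period).
- read_camera(name): name is "scene" or "side" or "wrist"; returns a dict with "frame" (480x640x3 uint8, red, green, blue), "intrinsics" (3x3 intrinsics, pixels), "R" (3x3) and "t" (3): a world point X has camera coordinates R X + t. Camera axes: x right, y down, z forward; pixel columns grow to the right and rows downward; lengths in m; the calibration is good to about 2 mm. A picture is of the moment at which its call begins. There is no depth.
- robot.hand_in(): hands the job in, once; it reports no verdict.
The state is a dict: "time": time; "qpos": joint angles; "qvel": joint speeds; "joint_efforts": joint torques, N m; "tool_pos": TCP position; "tool_rot": TCP orientation; "contact_force": force on the tool from outside, world axes, zero at the start; "torque": the same for the moment, N m; "opening": finger opening in m.
Only numpy, scipy, OpenCV 4.12 (cv2) and the standard library are available. Lean on these libraries where they do the work, as an engineer would, in place of code of your own. Each camera call takes 0.05 s, during which the arm holds its last target.

TASK

In the guest shower hut, take the small card on a rod out of the blue toothbrush holder, push its rod fully down into the narrow tube on the round foot so that its wooden bar sits on the tube's rim, and let go of it. Then take the flip-flop clip off the caddy's rim by squeezing its upper plates, and hold it gaping wide open over the top edge of the standing card, upright and square to it, one jaw on each side and touching nothing but your fingers, ready for a guest's slip to be tucked in. Finish while still holding the clip open there, with the soap holder, the spare clip and the shampoo bottle left where they are.

Things in the scene. Friction and masses are not known exactly. Their poses are not given: they have to be found in the camera images.
- card: card on a rod, loose, about 50 g, 108 mm tall; origin at the rod's lower tip, z up, x square to the card's faces. Steel rod 8 mm thick, 50 mm long, pointed at the tip; above it a wooden bar 14 (x) by 50 (y) by 28 mm tall; above that a stiff grey card 3 mm thick (x), 50 mm wide, 30 mm tall. At the start it stands in the toothbrush holder, bar resting on its top
- card_grip (a point): centre of the card's wooden bar (64 mm above the rod's tip): grip here across x, 14 mm; axes as the card's
- card_edge (a point): middle of the card's top edge, 108 mm above the rod's tip; axes as the card's
- cup_top (a point): centre of the top of the fixed round blue ceramic toothbrush holder, 70 mm across and 95 mm tall, at its 16 mm wide open hole, 60 mm deep
- tube: the fixed white ceramic tube, 32 mm outside, 11 mm bore, 70 mm tall, bore 55 mm deep, on a low round foot of 84 mm; origin at the centre of its underside
- tube_mouth (a point): centre of the tube's mouth, at its rim, 70 mm above the work surface
- caddy: the fixed grey plastic shower caddy, an open box 120 mm (x) by 220 mm (y) by 70 mm tall, walls 4 mm; origin at the centre of its underside; the clip sits on the rim of its -x wall. The swing handle is folded down outside the +x wall
- clip: white plastic flip-flop clip on the caddy's rim, a 40 g spring clip; origin at its pivot, 26 mm above the rim at the start; z up, x across the jaws, y along the pivot. Its jaws, 34 mm wide (y), hang 39 mm below the pivot when shut; spread, 36 mm, with the tips 31 mm apart. Squeezing the two upper plates together spreads them
- clip_grip (a point): on the clip's middle line, 24 mm above the pivot: squeeze the upper plates along x here (axes as the clip's). Plates 36 mm wide (y); shut, they lean apart: 43 mm over their outsides half-way up, 55 mm at the top, 34 mm above the pivot. About 10 N brings them upright and parallel to a hard stop: 28 mm over the outsides, 7 to 41 mm above the pivot
- clip_mouth (a point): point on the clip's middle line 36 mm below the pivot, half-way between the spread jaws' tips; axes as the clip's
- clip_l (a joint): how far each clip lever is turned (rad): 0 biting the 4 mm caddy rim, 0.36 fully spread; springs shut when let go
- soap_holder: bystander: loose round soap holder of hard silicone, 100 mm wide, 18 mm high; origin under its centre
- spare_clip: bystander: the other flip-flop clip, lying flat on the planks, 80 by 34 mm, about 20 mm high; origin under its centre
- shampoo: bystander: loose white shampoo bottle, 52 mm wide, 140 mm tall; origin under its centre
Things that resemble listed ones, but are neither listed nor needed, are in the scene too. Several things look just like the tube: the one meant starts farthest to the robot's right. There is more than one size of the card; the one meant has the size given above.

How it is judged:
On the way, in this order (a step that is already met when the one before it is completed fails the run):
1. the card's rod is fully down in the tube and the card is let go (horizontal distance between card and tube_mouth below 0.004 m and z of card in the frame of tube_mouth below -0.046 m and angle between card's own z axis and vertical below 0.08 rad and contact force between the fingers and card below 0.05 N), for 0.2 s.
2. the clip is squeezed open and lifted clear of the caddy (value of joint clip_l above 0.2 rad and contact force between the fingers and clip above 2 N and contact force between clip and caddy below 0.05 N and height (world z) of clip above 0.115 m), for 0.2 s.
At the end, for the whole second after the job is handed in: Card let go in tube: within 4 mm of axis, 46 mm deep, tilt under 0.08 rad. Fingers hold the clip still, spread over 0.25 rad, touching neither card nor tube: tips 4-30 mm below the card's top edge, mid-point within 8 mm of its plane, 18 mm of its middle; square and upright within 0.26 rad (all of step 1 and value of joint clip_l above 0.25 rad and contact force between the fingers and clip above 2 N and contact force between clip and card below 0.1 N and contact force between clip and tube below 0.1 N and x of clip_mouth in the frame of card_edge between -0.008 and 0.008 m and y of clip_mouth in the frame of card_edge between -0.018 and 0.018 m and z of clip_mouth in the frame of card_edge between -0.03 and -0.004 m and angle between the x axis of clip and the x axis of card, either way round below 0.26 rad and angle between clip's own z axis and vertical below 0.26 rad and linear speed of clip below 0.03 m/s); the arm keeps its last pose, push and grip.
It fails at once if the soap holder is moved more than 20 mm (distance of soap_holder from where it was at the start of the episode above 0.02 m).
It fails at once if the spare clip is moved more than 20 mm (distance of spare_clip from where it was at the start of the episode above 0.02 m).
It fails at once if the shampoo bottle is moved more than 20 mm (distance of shampoo from where it was at the start of the episode above 0.02 m).
It also fails if it takes over 56 s, if anything falls off the work surface, if the arm or the gripper's body presses on something with over 40 N, if the wrist force passes 120 N, or if a joint passes its speed limit or range.

## Working session

There is one attempt and no reset: what is moved stays moved. The work goes in short steps, Python scripts to look and compute and a shell command to move; the robot and the scene stay as the last step left them, time stands still between calls to the robot, and variables do not carry over. Pictures are saved under pics/ and viewed, and the job is handed in when it is done.

```bash
ls; mkdir -p pics; python3 - <<'E'
from cell import robot, read_camera
import cv2
print(robot.observe(), robot.nose_length)
for n in ("scene","side","wrist"):
    c=read_camera(n); cv2.imwrite(f"pics/{n}0.png",c["frame"][:,:,::-1]); print(n,c["intrinsics"],c["R"],c["t"])
E
```

```text
pics
{'time': 0.0, 'qpos': array([-1.37702972e+00,  3.42698561e-01,  1.52507484e+00,  2.09156619e-05,
        1.27538575e+00, -1.45994224e-01]), 'qvel': array([-0.00158533, -0.00061242, -0.00160214, -0.00036375, -0.00014702,
        0.00046165]), 'joint_efforts': array([ 4.81965380e-04, -4.31234729e+01, -2.44219548e+01,  7.16570509e-02,
        5.58310084e-02, -1.18503563e-04]), 'tool_pos': array([ 0.17491397, -0.49458052,  0.2450373 ]), 'tool_rot': array([-3.14004573e+00, -2.47674949e-04,  3.39754538e-01]), 'contact_force': array([0.0743123 , 0.43653402, 0.46252346]), 'torque': array([ 0.02503781,  0.00590643, -0.026752  ]), 'opening': 0.0917796023975179} 0.019
scene [[505.54676566   0.         315.53369615]
 [  0.         505.54676566 241.92756599]
 [  0.           0.           1.        ]] [[ 0.14000525  0.98989319 -0.02258331]
 [ 0.57933607 -0.10039198 -0.80888266]
 [-0.80297462  0.10016449 -0.58753624]] [-0.06857497 -0.26356654  1.49079848]
side [[553.12587686   0.         308.38385824]
 [  0.         553.12587686 242.58743636]
 [  0.           0.           1.        ]] [[ 0.97545667 -0.21952609 -0.0171053 ]
 [-0.17954369 -0.74801054 -0.63893997]
 [ 0.12746905  0.62632941 -0.76906639]] [-0.57831559  0.17024456  1.1753539 ]
wrist [[333.81432862   0.         313.96124713]
 [  0.         333.81432862 235.93606372]
 [  0.           0.           1.        ]] [[ 0.33389999 -0.94260473 -0.0026665 ]
 [-0.90883364 -0.32268511  0.26437804]
 [-0.25006443 -0.08585242 -0.96441544]] [-0.52304946 -0.03456628  0.39049569]
```

View pics/scene0.png

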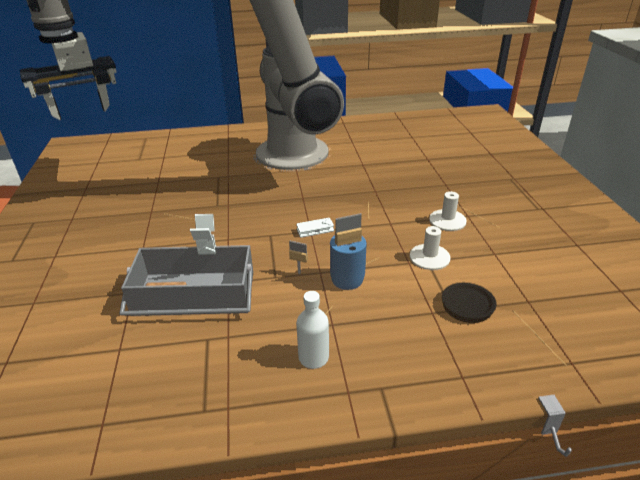

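View pics/side0.png

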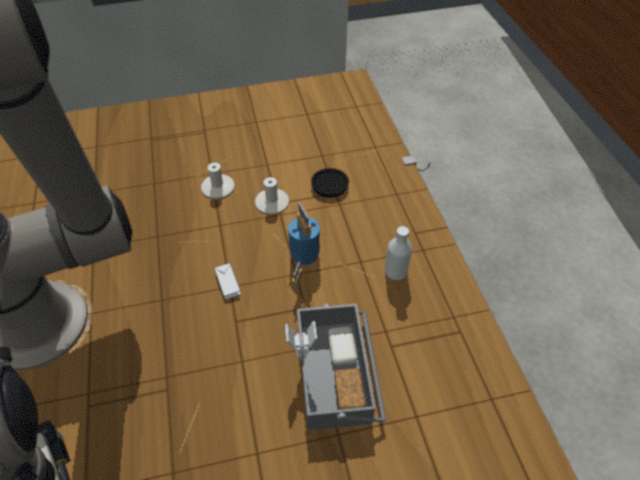

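View pics/wrist0.png

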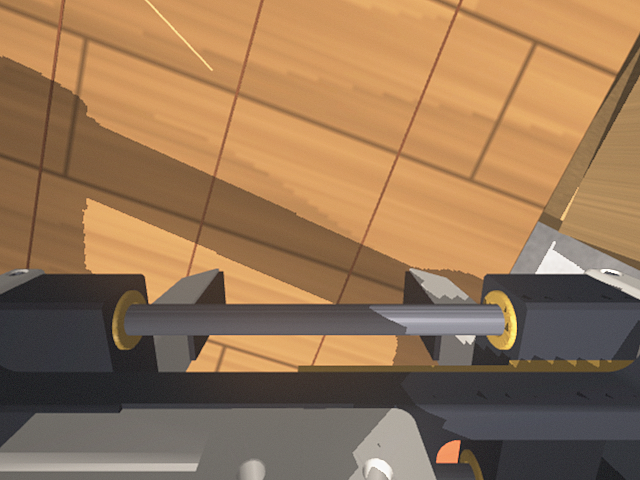

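```bash
cat > h.py <<'E'
from cell import robot, read_camera
import cv2, numpy as np
def crop(c,x0,y0,x1,y1,name,s=4):
    cv2.imwrite("pics/"+name,cv2.resize(c["frame"][y0:y1,x0:x1,::-1],None,fx=s,fy=s,interpolation=cv2.INTER_CUBIC))
def ray(c,u,v):
    d=c["R"].T@np.linalg.inv(c["intrinsics"])@np.array([u,v,1.]); o=-c["R"].T@c["t"]; return o,d/np.linalg.norm(d)
def onz(c,u,v,z):
    o,d=ray(c,u,v); return o+d*(z-o[2])/d[2]
def tri(a,pa,b,pb):
    o1,d1=ray(a,*pa);o2,d2=ray(b,*pb)
    s=np.linalg.lstsq(np.stack([d1,-d2],1),o2-o1,rcond=None)[0]
    p,q=o1+s[0]*d1,o2+s[1]*d2
    return (p+q)/2,np.linalg.norm(p-q)
def proj(c,X):
    k=c["intrinsics"]@(c["R"]@np.asarray(X,float)+c["t"]); return k[:2]/k[2]
E
python3 - <<'E'
from h import *
a=read_camera("scene");b=read_camera("side")
crop(a,280,180,480,330,"sc1.png")
crop(b,190,150,360,300,"sd1.png")
crop(a,120,200,270,320,"sc2.png",5)
crop(b,260,290,400,430,"sd2.png")
E
```

```text
(no output)
```

View pics/sc1.png

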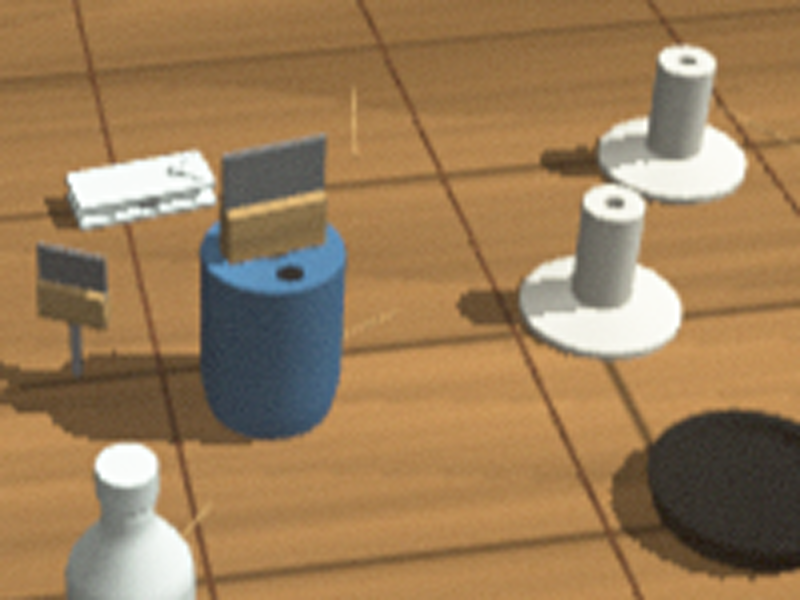

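View pics/sd1.png

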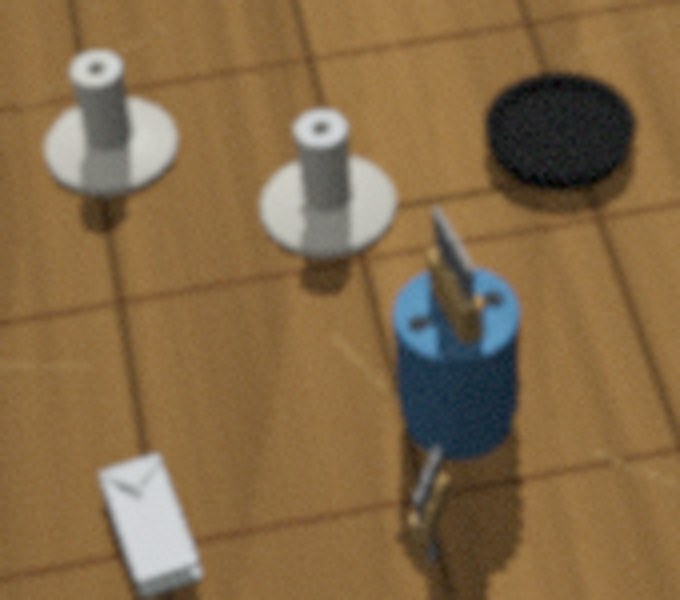

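View pics/sc2.png

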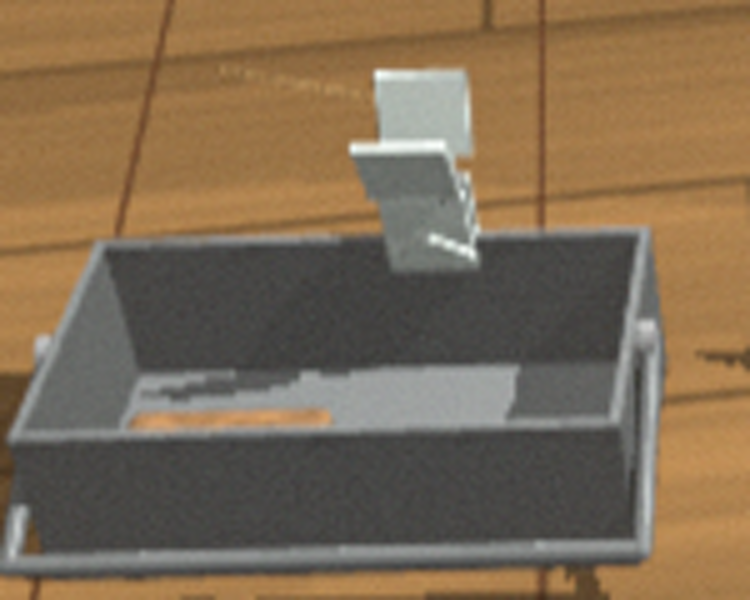

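View pics/sd2.png

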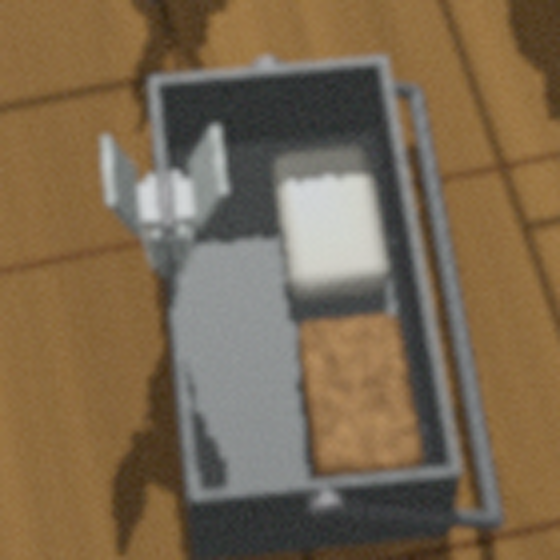

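```bash
python3 - <<'E'
from h import *
np.set_printoptions(precision=4,suppress=True)
a=read_camera("scene");b=read_camera("side")
A=lambda x,y:(280+x/4-.4,180+y/4-.4)
B=lambda x,y:(190+x/4-.4,150+y/4-.4)
print("tube1",onz(a,*A(614,203),.07),onz(b,*B(320,128),.07))
print("tube2",onz(a,*A(688,61),.07),onz(b,*B(97,68),.07))
print("+y top",tri(a,A(326,137),b,B(437,208)))
print("-y top",tri(a,A(221,154),b,B(472,268)))
print("card bar-card seam +y",tri(a,A(326,193),b,B(432,250)))
# cup holes
print("cup", [onz(b,*B(x,y),.095) for x,y in((420,323),(493,298))], onz(a,*A(290,273),.095))
print("cup ell", [onz(b,*B(x,y),.095) for x,y in((394,314),(520,310),(460,268),(460,362))])
A2=lambda x,y:(120+x/5-.4,200+y/5-.4)
B2=lambda x,y:(260+x/4-.4,290+y/4-.4)
print("caddy rim corners -x+y",onz(a,*A2(648,232),.07),onz(b,*B2(152,77),.07))
print("-x-y",onz(a,*A2(103,243),.07),onz(b,*B2(192,494),.07))
print("+x+y",onz(a,*A2(620,425),.07),onz(b,*B2(388,60),.07))
print("+x-y",onz(a,*A2(12,438),.07),onz(b,*B2(456,468),.07))
# clip top corners: -x plate
print("-x plate +y",tri(a,A2(466,70),b,B2(105,135)))
print("+x plate +y",tri(a,A2(444,145),b,B2(219,124)))
print("+x plate -y",tri(a,A2(351,148),b,B2(228,190)))
print("-x plate -y",tri(a,A2(378,70),b,B2(113,200)))
print("soap",onz(a,469,302,.015),onz(b,330,183,.015))
print("sham top",tri(a,(311,297),b,(403,232)))
print("spare",onz(a,315,227,.02))
print("small card",tri(a,A(106,262),b,B(438,449)))
print(onz(a,*A(75,375),0.0))
E
```

```text
tube1 [0.5526 0.2345 0.07  ] [0.5504 0.2329 0.07  ]
tube2 [0.425  0.3209 0.07  ] [0.4248 0.3184 0.07  ]
+y top (array([0.591 , 0.0738, 0.1518]), np.float64(0.0013381059312824062))
-y top (array([0.5993, 0.0237, 0.1544]), np.float64(0.0004314871928323592))
card bar-card seam +y (array([0.5875, 0.0756, 0.1179]), np.float64(0.0013304341090093121))
cup [array([0.5738, 0.0443, 0.095 ]), array([0.6164, 0.0527, 0.095 ])] [0.616  0.0534 0.095 ]
cup ell [array([0.5613, 0.054 , 0.095 ]), array([0.6288, 0.0407, 0.095 ]), array([0.6036, 0.0787, 0.095 ]), array([0.589 , 0.0122, 0.095 ])]
caddy rim corners -x+y [ 0.5426 -0.1384  0.07  ] [ 0.5408 -0.1387  0.07  ]
-x-y [ 0.513  -0.3529  0.07  ] [ 0.5132 -0.3533  0.07  ]
+x+y [ 0.6582 -0.1524  0.07  ] [ 0.6579 -0.1561  0.07  ]
+x-y [ 0.629  -0.3691  0.07  ] [ 0.6286 -0.3681  0.07  ]
-x plate +y (array([ 0.507 , -0.2025,  0.1303]), np.float64(0.0011204230318624757))
+x plate +y (array([ 0.559 , -0.2093,  0.1309]), np.float64(0.0009121867103854778))
+x plate -y (array([ 0.5551, -0.2437,  0.131 ]), np.float64(0.0010008592876694273))
-x plate -y (array([ 0.5036, -0.2367,  0.1316]), np.float64(0.0021040363804670234))
soap [0.7122 0.2559 0.015 ] [0.7055 0.2484 0.015 ]
sham top (array([ 0.7843, -0.0464,  0.1361]), np.float64(0.002316925770521679))
spare [0.4263 0.0082 0.02  ]
small card (array([ 0.5676, -0.0281,  0.0763]), np.float64(0.0005045684258449655))
[ 0.5584 -0.0453  0.    ]
```

```bash
cat >> h.py <<'E'
from scipy.spatial.transform import Rotation as Ro
def go(p,yawdeg,roll=180,pitch=0):
    s=robot.observe(); R=Ro.from_euler("xyz",s["tool_rot"]); T=Ro.from_euler("xyz",[roll,pitch,yawdeg],degrees=True)
    sh=R.inv().apply(np.array(p)-s["tool_pos"])*100
    rv=np.degrees((R.inv()*T).as_rotvec())
    print("t",round(s["time"],2),"row",np.round(sh,2),np.round(rv,2), "steps>=",round(max(np.linalg.norm(sh)/6.25,np.linalg.norm(rv)/10.7),1))
def st():
    s=robot.observe();print("t",round(s["time"],2),np.round(s["tool_pos"],4),np.round(np.degrees(s["tool_rot"]),2),"F",np.round(s["contact_force"],1),"op",round(s["opening"],4))
E
python3 -c "
from h import *
go([0.595,0.048,0.25],99.4)"
```

```text
t 0.35 row [ 57.7  -37.19  -0.43] [-1.000e-02 -1.000e-02 -7.993e+01] steps>= 11.0
```

```bash
python3 -m crank '[[10,-6.5,0,0,0,-9,1],[20,-13,0,0,0,-18,1],[27,-17.5,0,0,0,-27,1],[32,-20.5,0,0,0,-36,1],[36,-23,0,0,0,-45,1]]' 10
python3 -c "
from h import *
go([0.595,0.048,0.25],99.4)"
```

```text
time: 0.98
tool_pos: [0.3677, -0.2466, 0.246]
tool_rot: [3.141, 0.0, 1.13]
contact_force: [1.1, -1.1, -0.8]
opening: 0.0922
t 0.97 row [36.34  7.99 -0.4 ] [ 5.000e-02  3.000e-02 -3.466e+01] steps>= 6.0
```

```bash
python3 -m crank '[[6,1.3,0,0,0,-9,1],[12,2.6,0,0,0,-18,1],[18,4,0,0,0,-27,1],[24,5.3,0,0,0,-34.7,1],[30,6.6,0,0,0,-34.7,1]]' 
python3 -c "
from h import *
go([0.595,0.048,0.25],99.4)"
```

```text
time: 1.6
tool_pos: [0.5566, -0.0041, 0.2458]
tool_rot: [3.141, 0.0, 1.733]
contact_force: [1.2, -1.0, -0.7]
opening: 0.092
t 1.6 row [ 4.52  4.63 -0.42] [ 0.02  0.03 -0.13] steps>= 1.0
```

```bash
python3 -m crank '[[4.5,4.6,0,0,0,0,1],[4.5,4.6,0,0,0,0,1],[4.5,4.6,0,0,0,0,1]]' 
python3 - <<'E'
from h import *
st()
go([0.595,0.048,0.25],99.4)
c=read_camera("wrist"); cv2.imwrite("pics/w1.png",c["frame"][:,:,::-1])
a=read_camera("scene");crop(a,240,100,440,300,"sc3.png",3)
b=read_camera("side");crop(b,190,130,390,300,"sd3.png",3)
E
```

```text
time: 1.98
tool_pos: [0.5934, 0.0458, 0.2452]
tool_rot: [-3.14, 0.0, 1.732]
contact_force: [-0.7, 0.2, 0.6]
opening: 0.0919
t 1.98 [0.5934 0.0458 0.2452] [-1.7993e+02  2.0000e-02  9.9210e+01] F [-0.7  0.2  0.6] op 0.0919
t 1.98 row [ 0.2   0.19 -0.48] [-0.07  0.02 -0.19] steps>= 0.1
```

View pics/w1.png

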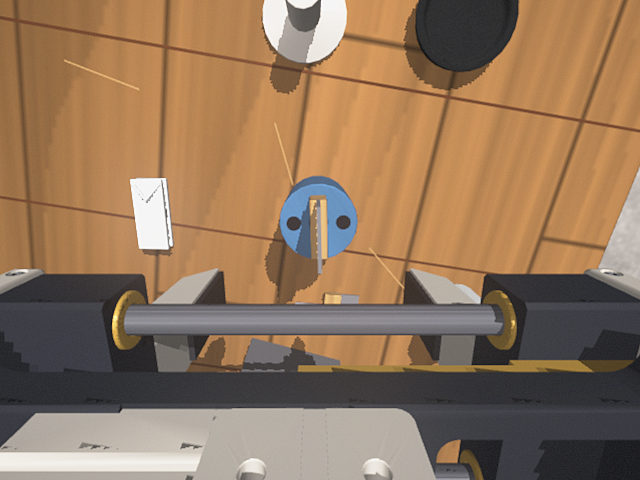

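View pics/sc3.png

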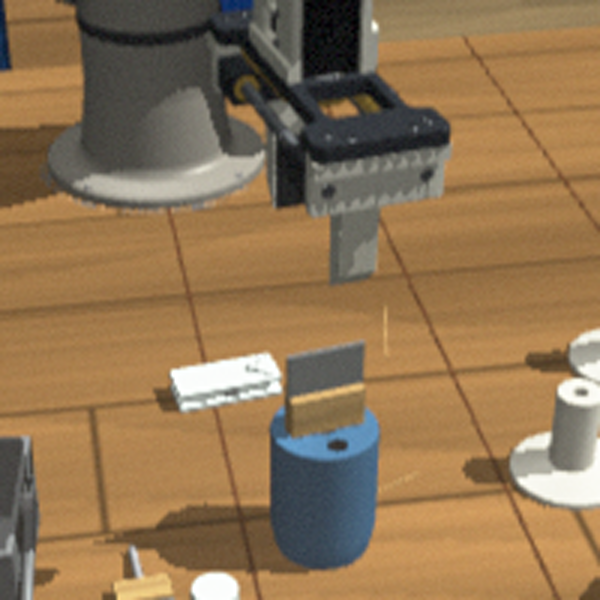

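View pics/sd3.png

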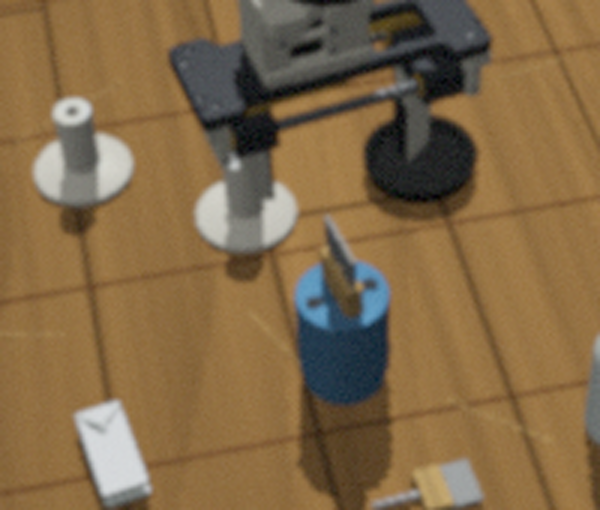

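```bash
python3 - <<'E'
from h import *
c=read_camera("wrist");crop(c,260,160,380,290,"w2.png",5)
E
```

```text
(no output)
```

View pics/w2.png

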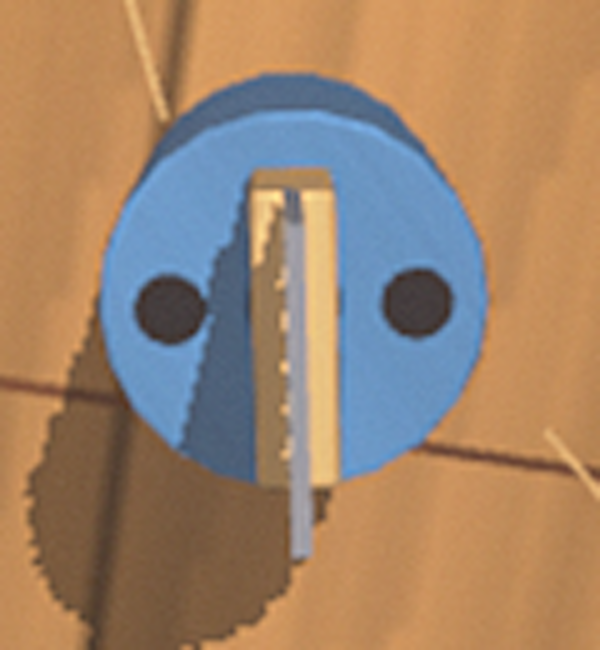

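```bash
python3 - <<'E'
from h import *
np.set_printoptions(precision=4,suppress=True)
c=read_camera("wrist");W=lambda x,y:(260+x/5-.4,160+y/5-.4)
P=[onz(c,*W(x,y),.123) for x,y in((250,187),(335,187),(258,487),(340,487))]
print(P, sum(P)/4); d=(P[0]+P[1]-P[2]-P[3]);print(np.degrees(np.arctan2(d[1],d[0])))
print(np.linalg.norm(P[1]-P[0]),np.linalg.norm(P[2]-P[0]))
Q=[onz(c,*W(293,190),.153),onz(c,*W(301,555),.153)];print(Q)
H=[onz(c,*W(170,309),.095),onz(c,*W(417,303),.095)];print("holes",H,(H[0]+H[1])/2)
st()
s=robot.observe(); R=Ro.from_euler("xyz",s["tool_rot"])
print(R.inv().apply(sum(P)/4-s["tool_pos"])*100)
go([0.5945,0.0485,0.117],99.4)
E
```

```text
[array([0.5839, 0.0754, 0.123 ]), array([0.5971, 0.0775, 0.123 ]), array([0.5929, 0.0263, 0.123 ]), array([0.6063, 0.0284, 0.123 ])] [0.5951 0.0519 0.123 ]
100.52225040344769
0.013418029949894737 0.049967769261432225
[array([0.5895, 0.0805, 0.153 ]), array([0.5995, 0.0269, 0.153 ])]
holes [array([0.5735, 0.0473, 0.095 ]), array([0.6167, 0.0554, 0.095 ])] [0.5951 0.0513 0.095 ]
t 2.23 [0.5934 0.0446 0.2461] [179.98   0.02  99.07] F [ 0.5 -0.1 -0. ] op 0.0924
[ 0.697   0.2719 12.3128]
t 2.23 row [ 0.37  0.16 12.91] [ 0.02  0.02 -0.33] steps>= 2.1
```

```bash
python3 -c "
from h import *
go([0.595,0.050,0.117],100)"
python3 -m crank '[[0.5,0.2,5,0,0,-0.9,1],[0.5,0.2,10,0,0,-0.9,1],[0.5,0.2,12.8,0,0,-0.9,1],[0.5,0.2,12.8,0,0,-0.9,1]]'
python3 -c "
from h import *
st();go([0.595,0.050,0.117],100)
b=read_camera('side');crop(b,250,150,370,290,'sd4.png',4)
b=read_camera('scene');crop(b,290,140,410,290,'sc4.png',4)"
```

```text
t 2.23 row [ 0.51  0.24 12.91] [ 0.02  0.02 -0.93] steps>= 2.1
time: 2.72
tool_pos: [0.5935, 0.0504, 0.1159]
tool_rot: [-3.137, -0.001, 1.745]
contact_force: [-0.0, -0.2, 0.6]
opening: 0.092
t 2.73 [0.5935 0.0504 0.1159] [-1.7974e+02 -5.0000e-02  1.0001e+02] F [-0.  -0.2  0.6] op 0.092
t 2.73 row [-0.06  0.14 -0.11] [-0.26 -0.05  0.01] steps>= 0.0
```

View pics/sd4.png

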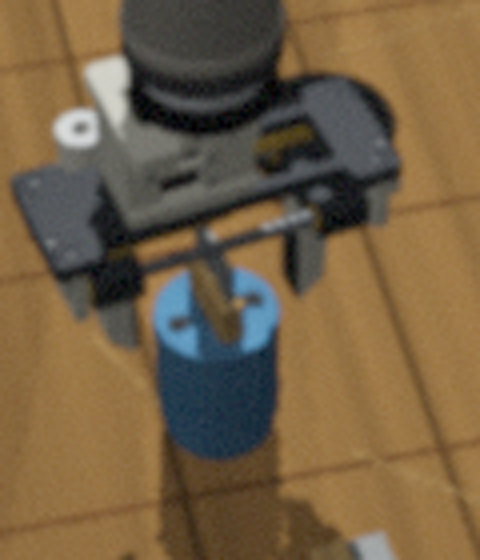

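View pics/sc4.png

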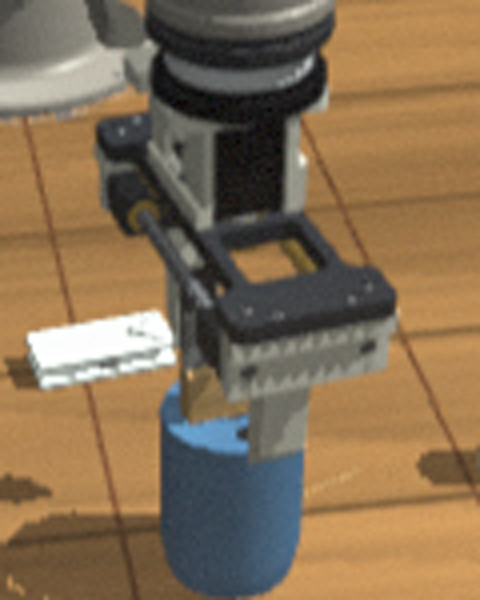

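```bash
python3 -m crank '[[0,0.1,-0.05,0,0,0,0.4],[0,0.1,-0.05,0,0,0,0],[0,0.1,-0.05,0,0,0,0],[0,0.1,-0.05,0,0,0,0],[0,0.1,-0.05,0,0,0,0]]' 20
python3 -m crank '[[0,0,0,0,0,0,0],[0,0,0,0,0,0,0],[0,0,-4,0,0,0,0],[0,0,-9,0,0,0,0]]' 20
python3 -c "
from h import *
st();go([0.551,0.2337,0.25],100)"
```

```text
time: 3.45
tool_pos: [0.5959, 0.0513, 0.1182]
tool_rot: [-3.142, 0.0, 1.747]
contact_force: [0.1, -0.2, -0.1]
opening: 0.0462
time: 3.95
tool_pos: [0.5952, 0.0513, 0.2081]
tool_rot: [-3.139, -0.001, 1.746]
contact_force: [0.5, 0.0, 0.1]
opening: 0.0063
t 3.95 [0.5952 0.0513 0.2081] [-1.7982e+02 -3.0000e-02  1.0007e+02] F [0.5 0.  0.1] op 0.0063
t 3.95 row [18.74 -1.18 -4.18] [-0.18 -0.03  0.07] steps>= 3.1
```

```bash
python3 -c "
from h import *
st()
b=read_camera('side');crop(b,250,130,370,290,'sd5.png',4)
b=read_camera('scene');crop(b,290,100,410,290,'sc5.png',3)"
```

```text
t 3.95 [0.5952 0.0513 0.2081] [-1.7982e+02 -3.0000e-02  1.0007e+02] F [0.5 0.  0.1] op 0.0063
```

View pics/sd5.png

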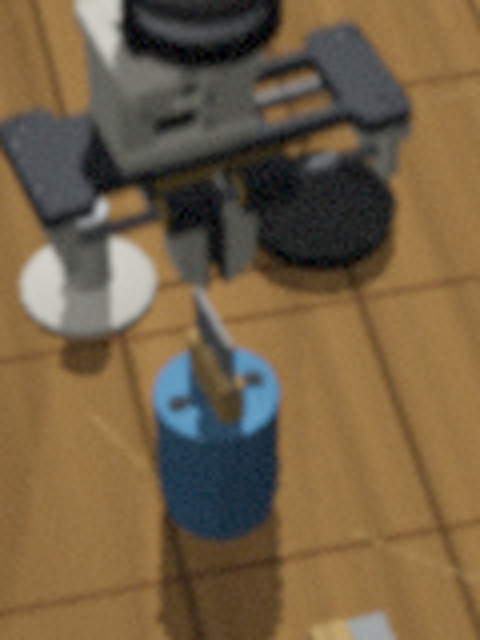

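View pics/sc5.png

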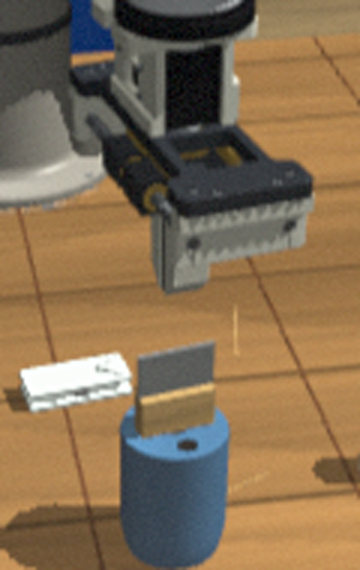

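The fingers are slow and closed above the card, which has not moved. I'll reopen, go back down and wait longer.

```bash
python3 -m crank '[[0,0,0,0,0,0,0.5],[0,0,0,0,0,0,0.5],[0,0,0,0,0,0,0.5],[0,0,0,0,0,0,0.5],[0,0,0,0,0,0,0.5]]' 20
python3 -c "
from h import *
st();go([0.595,0.0505,0.117],100)"
```

```text
time: 4.68
tool_pos: [0.5959, 0.0512, 0.2079]
tool_rot: [-3.141, -0.0, 1.747]
contact_force: [-0.4, -0.2, -0.2]
opening: 0.0445
t 4.67 [0.5959 0.0512 0.2079] [-179.97   -0.    100.07] F [-0.4 -0.2 -0.2] op 0.0445
t 4.67 row [-0.06 -0.09  9.09] [-0.03 -0.    0.07] steps>= 1.5
```

```bash
python3 -m crank '[[0,-0.05,4.5,0,0,0,0.5],[0,-0.05,9.05,0,0,0,0.5],[0,-0.05,9.05,0,0,0,0.5]]' 20
python3 -m crank '[[0,0,0,0,0,0,0],[0,0,0,0,0,0,0],[0,0,0,0,0,0,0],[0,0,0,0,0,0,0],[0,0,0,0,0,0,0]]' 20
python3 -m crank '[[0,0,0,0,0,0,0],[0,0,0,0,0,0,0]]' 20
```

```text
time: 5.05
tool_pos: [0.5951, 0.0511, 0.1165]
tool_rot: [-3.14, -0.0, 1.746]
contact_force: [0.1, 0.5, 0.7]
opening: 0.0458
time: 5.68
tool_pos: [0.5955, 0.0512, 0.1179]
tool_rot: [3.141, 0.0, 1.747]
contact_force: [0.4, -1.0, 0.6]
opening: 0.0142
time: 5.92
tool_pos: [0.5955, 0.0512, 0.1179]
tool_rot: [3.141, 0.0, 1.747]
contact_force: [-0.3, 0.7, 2.2]
opening: 0.0144
```

```bash
python3 -m crank '[[0,0,-4,0,0,0,0],[0,0,-9,0,0,0,0],[0,0,-11,0,0,0,0],[0,0,-11,0,0,0,0]]'
python3 -c "
from h import *
st();go([0.551,0.2337,0.25],100)
b=read_camera('side');crop(b,240,130,370,270,'sd6.png',4)
b=read_camera('scene');crop(b,290,100,470,290,'sc6.png',4)"
```

```text
time: 6.42
tool_pos: [0.5961, 0.0512, 0.2291]
tool_rot: [3.138, 0.001, 1.747]
contact_force: [-0.3, -0.4, -1.3]
opening: 0.0134
t 6.42 [0.5961 0.0512 0.2291] [1.7982e+02 5.0000e-02 1.0007e+02] F [-0.3 -0.4 -1.3] op 0.0134
t 6.42 row [18.76 -1.24 -2.11] [0.18 0.05 0.07] steps>= 3.0
```

View pics/sd6.png

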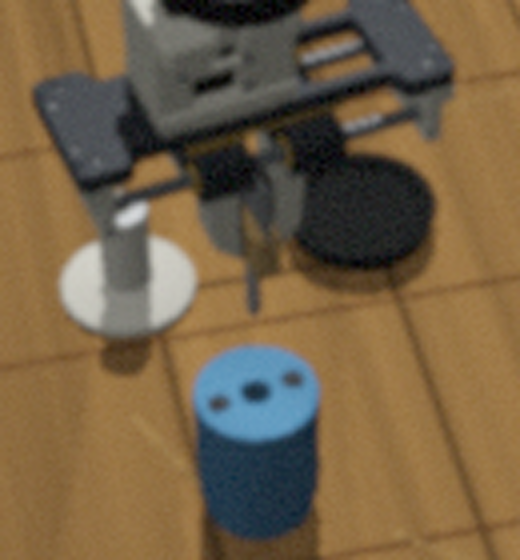

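View pics/sc6.png

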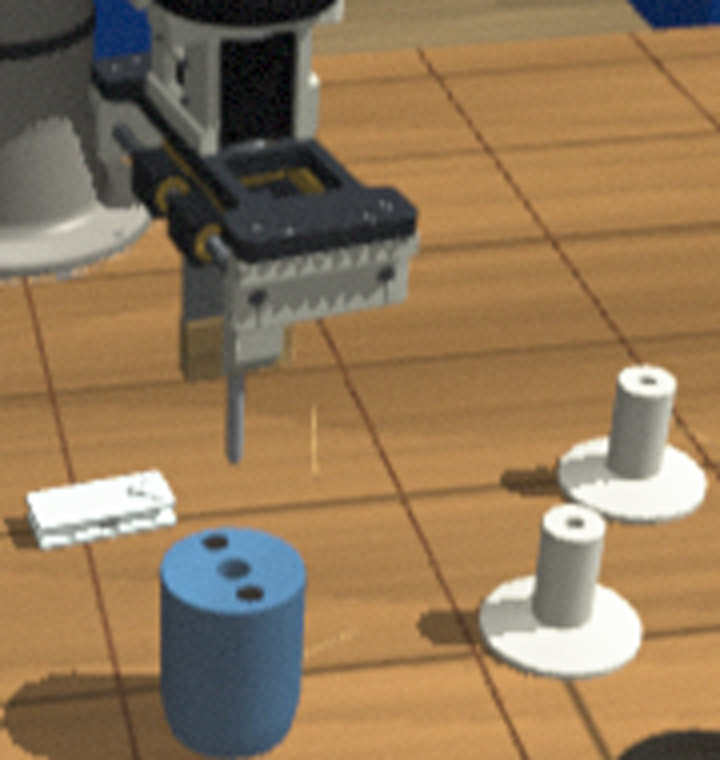

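```bash
python3 - <<'E'
from h import *
np.set_printoptions(precision=4,suppress=True)
a=read_camera("scene");b=read_camera("side")
A=lambda x,y:(290+x/4-.4,100+y/4-.4)
B=lambda x,y:(240+x/4-.4,130+y/4-.4)
print(tri(a,A(234,462),b,B(254,311)))
print("upper rod (z?)",tri(a,A(236,375),b,B(250,270)))
print("hole",onz(a,*A(234,568),.095),onz(b,*B(257,391),.095))
print("tube",onz(a,*A(576,523),.07))
st()
E
```

```text
(array([0.5957, 0.0493, 0.1561]), np.float64(0.0015193440303201))
upper rod (z?) (array([0.5921, 0.0471, 0.1961]), np.float64(0.008052682459851971))
hole [0.5952 0.0499 0.095 ] [0.5952 0.0481 0.095 ]
tube [0.5528 0.2355 0.07  ]
t 6.62 [0.5947 0.0512 0.2259] [-179.82   -0.03  100.07] F [ 0.4 -0.2 -0.8] op 0.0139
```

```bash
python3 -c "
from h import *
go([0.5515,0.236,0.23],100)"
python3 -m crank '[[5,-0.3,0,0,0,0,0],[10,-0.7,0,0,0,0,0],[15,-1,0,0,0,0,0],[18.9,-1.15,0,0,0,0,0],[18.9,-1.15,0,0,0,0,0]]'
python3 -m crank '[[0,0,2.5,0,0,0,0],[0,0,5,0,0,0,0],[0,0,5,0,0,0,0],[0,0,5,0,0,0,0]]'
python3 -c "
from h import *
st();go([0.551,0.2337,0.25],100)
b=read_camera('side');crop(b,220,130,320,230,'sd7.png',6)
b=read_camera('scene');crop(b,380,150,480,280,'sc7.png',5)
b=read_camera('wrist');cv2.imwrite('pics/w7.png',b['frame'][:,:,::-1])"
```

```text
t 6.62 row [18.95 -1.02 -0.4 ] [-0.18 -0.03  0.07] steps>= 3.0
time: 7.25
tool_pos: [0.5497, 0.2377, 0.2262]
tool_rot: [-3.139, -0.0, 1.75]
contact_force: [-0.0, -0.5, -2.2]
opening: 0.0138
time: 7.75
tool_pos: [0.5516, 0.2347, 0.1782]
tool_rot: [3.141, 0.0, 1.746]
contact_force: [-0.4, 0.4, 0.0]
opening: 0.0141
t 7.75 [0.5516 0.2347 0.1782] [1.7997e+02 1.0000e-02 1.0003e+02] F [-0.4  0.4  0. ] op 0.0141
t 7.75 row [-0.09 -0.07 -7.18] [0.03 0.01 0.03] steps>= 1.1
```

View pics/sd7.png

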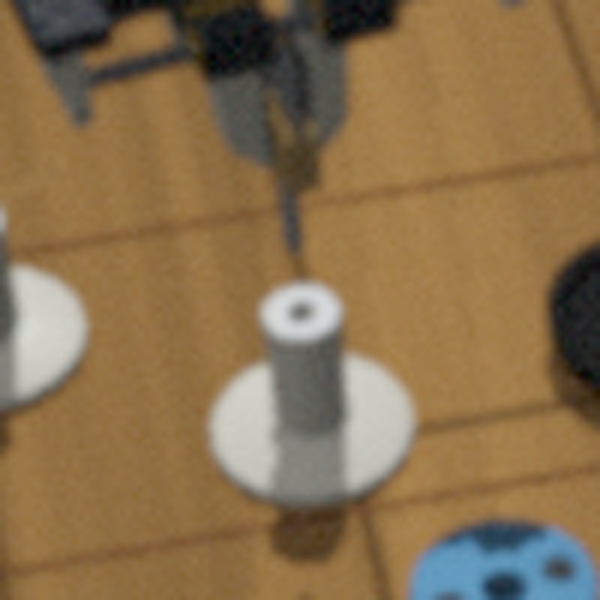

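View pics/sc7.png

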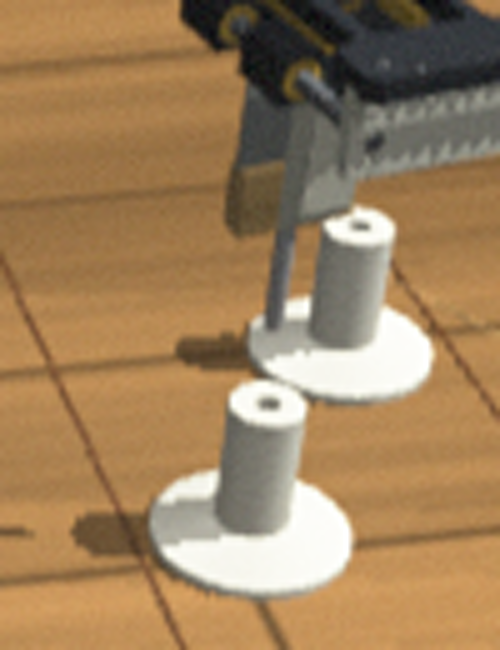

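View pics/w7.png

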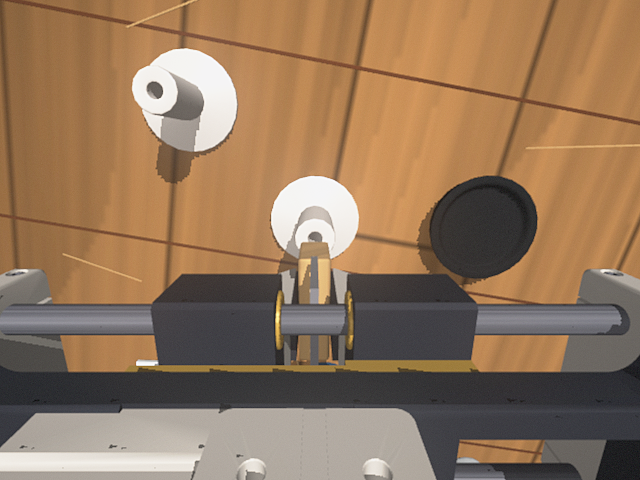

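```bash
python3 - <<'E'
from h import *
np.set_printoptions(precision=4,suppress=True)
a=read_camera("scene");b=read_camera("side");w=read_camera("wrist")
A=lambda x,y:(380+x/5-.4,150+y/5-.4)
B=lambda x,y:(220+x/6-.4,130+y/6-.4)
t,r=tri(a,A(274,331),b,B(294,255));m,rm=tri(a,A(268,404),b,B(302,312))
print("tip",t,r,"mouth",m,rm, "diff",m-t)
for z in(.103,.105,.107): print(z,"scene",onz(a,*A(268,404),.07)-onz(a,*A(274,331),z),"side",onz(b,*B(302,312),.07)-onz(b,*B(294,255),z))
print("wrist mouth",onz(w,315,237,.07)); 
crop(w,250,160,380,290,"w8.png",5)
st()
E
```

```text
tip [0.5499 0.2334 0.1025] 0.0026533770134044487 mouth [0.5513 0.2351 0.0684] 0.0010310789443764394 diff [ 0.0014  0.0016 -0.0341]
0.103 scene [ 0.0038  0.0001 -0.033 ] side [ 0.0012  0.0017 -0.033 ]
0.105 scene [ 0.0009  0.0014 -0.035 ] side [ 0.0014  0.0039 -0.035 ]
0.107 scene [-0.002   0.0026 -0.037 ] side [ 0.0016  0.006  -0.037 ]
wrist mouth [0.5508 0.2385 0.07  ]
t 8.05 [0.5513 0.2353 0.1784] [179.93  -0.   100.07] F [ 0.7 -0.1 -0.1] op 0.0138
```

View pics/w8.png

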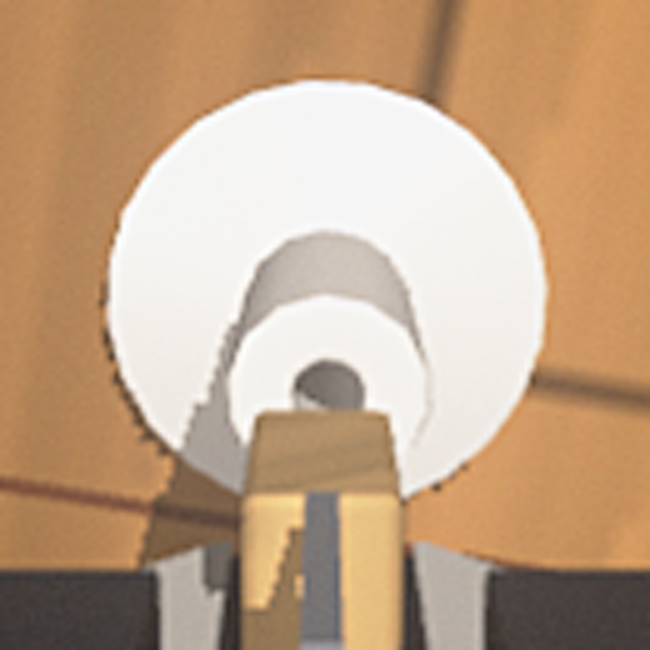

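```bash
python3 - <<'E'
from h import *
np.set_printoptions(precision=4,suppress=True)
w=read_camera("wrist");W=lambda x,y:(250+x/5-.4,160+y/5-.4)
cy=np.array([np.cos(np.radians(100)),np.sin(np.radians(100)),0])
m=onz(w,*W(330,393),.07)
for dz in(-.001,0,.001):
  e=onz(w,*W(323.5,410),.155+dz); t=onz(w,*W(323,492),.183+dz)
  print(m,e-25e-3*cy,t-25e-3*cy,"diff",m-(e-25e-3*cy),m-(t-25e-3*cy))
E
```

```text
[0.5513 0.2377 0.07  ] [0.5506 0.2343 0.154 ] [0.5504 0.2351 0.182 ] diff [ 0.0006  0.0034 -0.084 ] [ 0.0008  0.0026 -0.112 ]
[0.5513 0.2377 0.07  ] [0.5506 0.2345 0.155 ] [0.5503 0.2354 0.183 ] diff [ 0.0007  0.0031 -0.085 ] [ 0.0009  0.0023 -0.113 ]
[0.5513 0.2377 0.07  ] [0.5505 0.2348 0.156 ] [0.5503 0.2357 0.184 ] diff [ 0.0007  0.0029 -0.086 ] [ 0.001   0.0019 -0.114 ]
```

```bash
python3 -m crank '[[0.18,0.13,1.4,0,0,0,0],[0.18,0.13,2.8,0,0,0,0],[0.18,0.13,2.8,0,0,0,0],[0.18,0.13,2.8,0,0,0,0]]'
python3 -c "
from h import *
st()
b=read_camera('side');crop(b,240,150,300,210,'sd9.png',10)
b=read_camera('scene');crop(b,400,190,470,260,'sc9.png',8)"
```

```text
time: 8.6
tool_pos: [0.5521, 0.2373, 0.1495]
tool_rot: [-3.141, 0.0, 1.747]
contact_force: [-0.1, 0.0, -0.3]
opening: 0.0139
t 8.6 [0.5521 0.2373 0.1495] [-1.7999e+02  1.0000e-02  1.0007e+02] F [-0.1  0.  -0.3] op 0.0139
```

View pics/sd9.png

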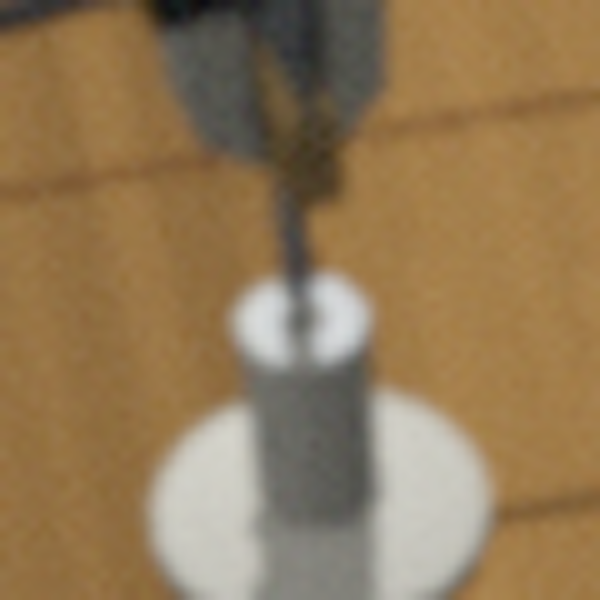

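View pics/sc9.png

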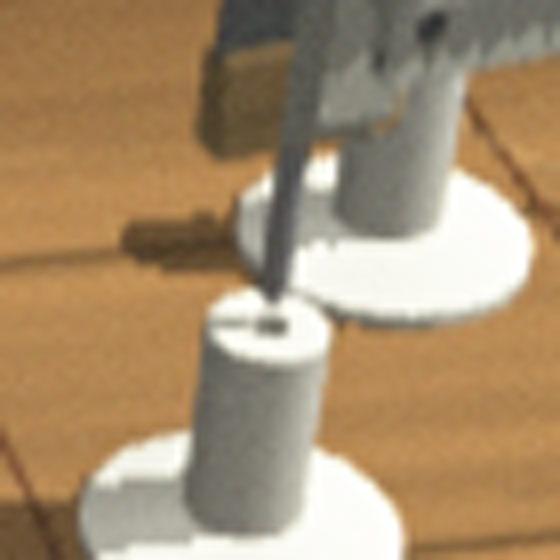

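```bash
python3 - <<'E'
from h import *
np.set_printoptions(precision=4,suppress=True)
a=read_camera("scene");b=read_camera("side")
A=lambda x,y:(400+x/8-.4,190+y/8-.4)
B=lambda x,y:(240+x/10-.4,150+y/10-.4)
ma=onz(a,*A(270,325),.07);mb=onz(b,*B(303,320),.07)
print(ma,mb)
for z in (.075,.077,.079):
  print(z,(proj(a,ma+[0,0,z-.07])-proj(a,ma))*8,(proj(b,mb+[0,0,z-.07])-proj(b,mb))*10)
p0=proj(a,ma);print("px/mm scene x",(proj(a,ma+[.001,0,0])-p0)*8,"y",(proj(a,ma+[0,.001,0])-p0)*8)
p0=proj(b,mb);print("px/mm side x",(proj(b,mb+[.001,0,0])-p0)*10,"y",(proj(b,mb+[0,.001,0])-p0)*10)
E
```

```text
[0.5523 0.2352 0.07  ] [0.5511 0.2327 0.07  ]
0.075 [  2.2518 -16.1978] [ -1.4643 -15.0083]
0.077 [  3.1561 -22.7029] [ -2.0524 -21.0359]
0.079 [  4.0625 -29.2229] [ -2.6419 -27.0774]
px/mm scene x [1.2858 2.2041] y [ 3.7958 -0.3851]
px/mm side x [ 4.0703 -0.6843] y [-0.7273 -2.8065]
```

```bash
python3 -m crank '[[-0.03,0.02,0.5,0,0,0,0],[-0.03,0.02,1,0,0,0,0],[-0.03,0.02,1.4,0,0,0,0],[-0.03,0.02,1.4,0,0,0,0]]'
python3 -c "
from h import *
st()
b=read_camera('side');crop(b,240,150,300,210,'sd10.png',10)
b=read_camera('scene');crop(b,400,190,470,260,'sc10.png',8)"
```

```text
time: 9.3
tool_pos: [0.552, 0.2369, 0.1352]
tool_rot: [-3.141, 0.0, 1.746]
contact_force: [-0.2, 0.4, -0.5]
opening: 0.0135
t 9.3 [0.552  0.2369 0.1352] [-1.7994e+02  1.0000e-02  1.0007e+02] F [-0.2  0.4 -0.5] op 0.0135
```

View pics/sc10.png

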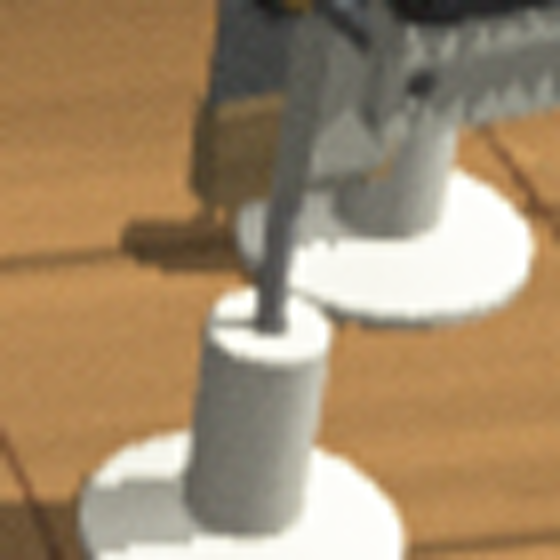

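View pics/sd10.png

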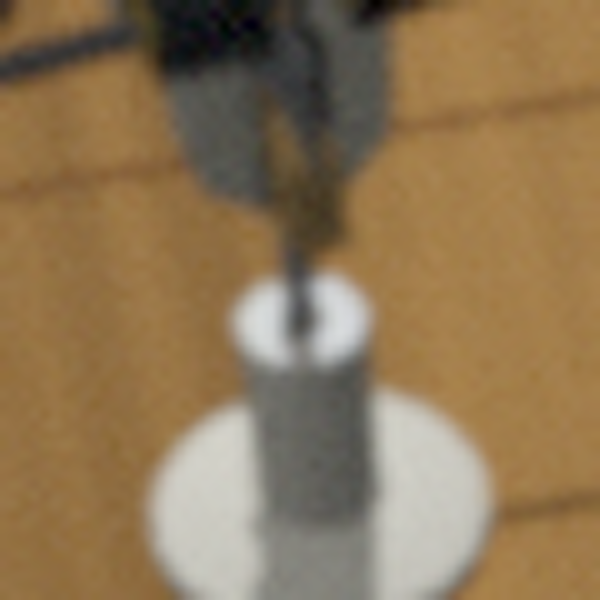

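```bash
python3 -m crank '[[0,0,0.8,0,0,0,0],[0,0,1.6,0,0,0,0],[0,0,1.6,0,0,0,0]]'
python3 -c "
from h import *
st()"
python3 -m crank '[[0,0,0.7,0,0,0,0],[0,0,1.4,0,0,0,0],[0,0,2.1,0,0,0,0],[0,0,2.1,0,0,0,0]]'
```

```text
time: 9.78
tool_pos: [0.5517, 0.2368, 0.1186]
tool_rot: [-3.14, 0.0, 1.747]
contact_force: [-0.1, -0.4, -0.4]
opening: 0.0137
t 9.78 [0.5517 0.2368 0.1186] [-1.7989e+02  2.0000e-02  1.0007e+02] F [-0.1 -0.4 -0.4] op 0.0137
time: 10.28
tool_pos: [0.5519, 0.2368, 0.0979]
tool_rot: [-3.14, 0.0, 1.746]
contact_force: [0.0, 0.5, -0.7]
opening: 0.0139
```

```bash
python3 -m crank '[[0,0,0.25,0,0,0,0],[0,0,0.5,0,0,0,0],[0,0,0.5,0,0,0,0]]'
python3 -m crank '[[0,0,0.1,0,0,0,0],[0,0,0.1,0,0,0,0]]'
python3 -c "
from h import *
st()
b=read_camera('side');crop(b,240,150,300,210,'sd11.png',10)
b=read_camera('scene');crop(b,400,190,470,260,'sc11.png',8)"
```

```text
time: 10.65
tool_pos: [0.5522, 0.237, 0.0935]
tool_rot: [-3.141, 0.0, 1.747]
contact_force: [-0.0, 0.6, -0.5]
opening: 0.0139
time: 10.9
tool_pos: [0.5524, 0.237, 0.0929]
tool_rot: [3.141, 0.0, 1.747]
contact_force: [-0.7, 0.5, -0.2]
opening: 0.0141
t 10.9 [0.5524 0.237  0.0929] [179.98   0.   100.07] F [-0.7  0.5 -0.2] op 0.0141
```

View pics/sc11.png

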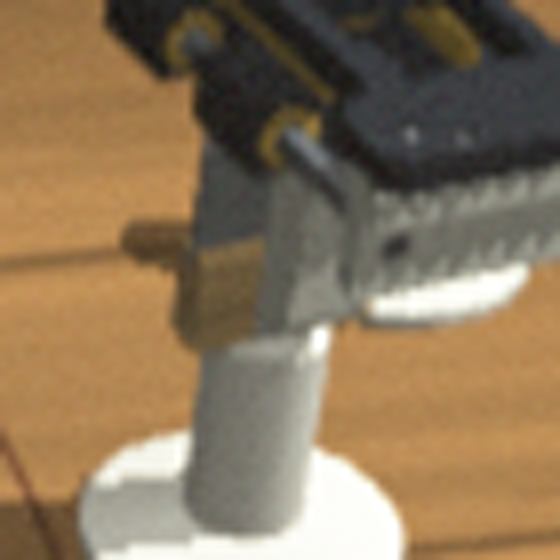

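View pics/sd11.png

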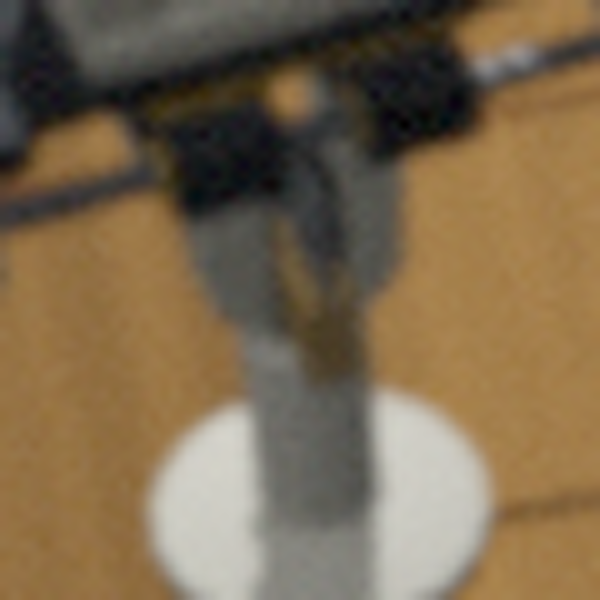

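```bash
python3 -m crank '[[0,0,0.1,0,0,0,0],[0,0,0.1,0,0,0,0]]'
python3 -m crank '[[0,0,0.1,0,0,0,0],[0,0,0.1,0,0,0,0]]'
```

```text
time: 11.25
tool_pos: [0.5524, 0.237, 0.0929]
tool_rot: [3.141, 0.0, 1.747]
contact_force: [-3.5, -0.3, 8.3]
opening: 0.0141
time: 11.5
tool_pos: [0.5524, 0.237, 0.0928]
tool_rot: [3.14, 0.0, 1.747]
contact_force: [-4.9, -2.1, 14.3]
opening: 0.0141
```

```bash
python3 -m crank '[[0,0,-0.15,0,0,0,0.5],[0,0,-0.15,0,0,0,0.5],[0,0,-0.15,0,0,0,0.5],[0,0,-0.15,0,0,0,0.5],[0,0,-0.15,0,0,0,0.5]]'
python3 -c "
from h import *
st()"
```

```text
time: 12.12
tool_pos: [0.5523, 0.237, 0.092]
tool_rot: [-3.141, 0.0, 1.747]
contact_force: [0.8, -0.1, -0.1]
opening: 0.0461
t 12.12 [0.5523 0.237  0.092 ] [-1.7999e+02  1.0000e-02  1.0007e+02] F [ 0.8 -0.1 -0.1] op 0.0461
```

Rise straight up, then check the card.

```bash
python3 -m crank '[[0,0,-4,0,0,0,0.5],[0,0,-9,0,0,0,0.7],[0,0,-13,0,0,0,1],[0,0,-15.5,0,0,0,1],[0,0,-15.5,0,0,0,1]]'
python3 -c "
from h import *
st()
b=read_camera('side');crop(b,220,130,320,230,'sd12.png',6)
b=read_camera('scene');crop(b,380,150,480,280,'sc12.png',5)
b=read_camera('wrist');crop(b,240,150,400,300,'w12.png',5)"
```

```text
time: 12.75
tool_pos: [0.5531, 0.2373, 0.2492]
tool_rot: [3.137, -0.0, 1.747]
contact_force: [-0.3, 0.5, 0.2]
opening: 0.081
t 12.75 [0.5531 0.2373 0.2492] [ 1.7974e+02 -2.0000e-02  1.0007e+02] F [-0.3  0.5  0.2] op 0.081
```

View pics/sd12.png

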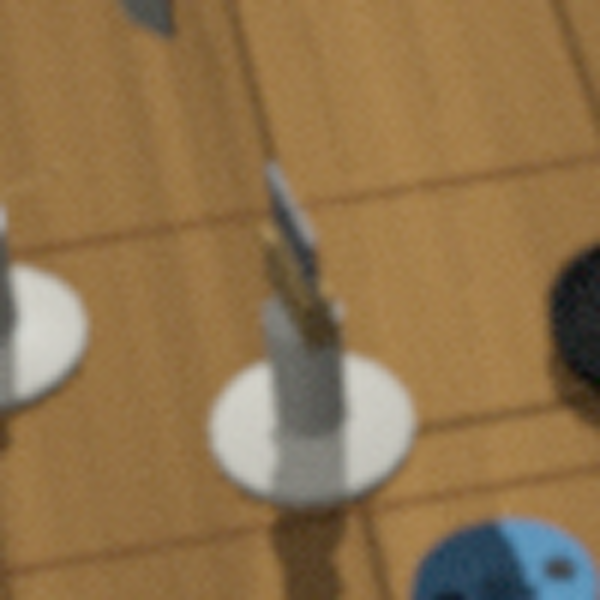

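View pics/sc12.png

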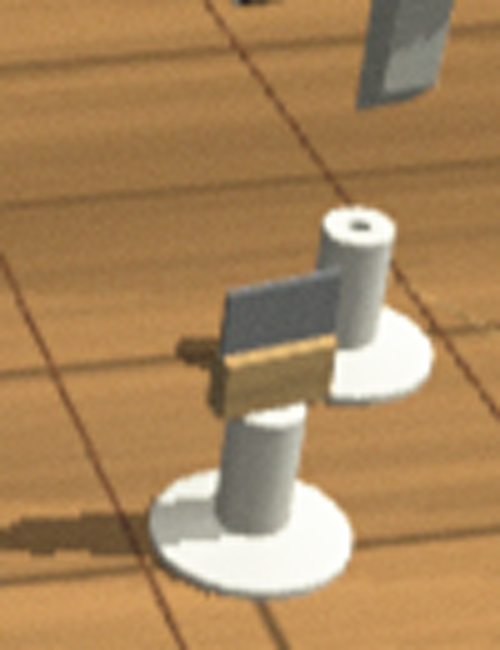

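View pics/w12.png

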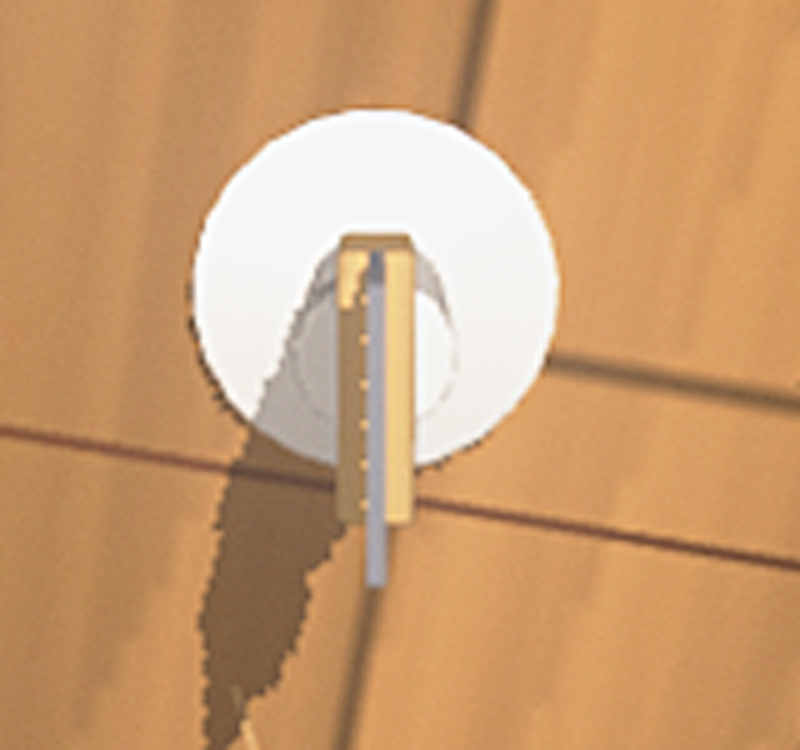

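```bash
python3 - <<'E'
from h import *
np.set_printoptions(precision=4,suppress=True)
a=read_camera("scene");b=read_camera("side")
A=lambda x,y:(380+x/5-.4,150+y/5-.4)
B=lambda x,y:(220+x/6-.4,130+y/6-.4)
p,r=tri(a,A(341,271),b,B(271,164));q,r2=tri(a,A(226,293),b,B(314,241))
print(p,q,r,r2,(p+q)/2,np.degrees(np.arctan2((p-q)[1],(p-q)[0])))
st();go([.5316,-.2231,.21],82.4)
E
```

```text
[0.5474 0.2594 0.1271] [0.5559 0.2098 0.128 ] 0.0009177394444026467 0.00016310292530152495 [0.5517 0.2346 0.1276] 99.75030216874502
t 13.0 [0.5517 0.2368 0.2455] [-179.83    0.02  100.06] F [ 0.2  0.5 -0.4] op 0.0915
t 13.0 row [-44.93 -10.01   3.6 ] [-0.16  0.05 17.66] steps>= 7.4
```

```bash
python3 -m crank '[[-6,-1.3,0,0,0,5,1],[-12,-2.6,0,0,0,10,1],[-18,-4,0,0,0,14,1],[-24,-5.3,0,0,0,17.7,1],[-30,-6.7,0,0,0,17.7,1]]'
python3 -c "
from h import *
st();go([.5316,-.2231,.22],82.4)"
```

```text
time: 13.62
tool_pos: [0.5382, -0.0719, 0.2463]
tool_rot: [-3.14, -0.0, 1.437]
contact_force: [0.8, 0.6, 0.6]
opening: 0.0916
t 13.62 [ 0.5382 -0.0719  0.2463] [-1.7992e+02 -1.0000e-02  8.2330e+01] F [0.8 0.6 0.6] op 0.0916
t 13.62 row [-15.07   1.37   2.62] [-0.08 -0.01 -0.07] steps>= 2.5
```

```bash
python3 -m crank '[[-6,0.5,0,0,0,0,1],[-12,1.1,0,0,0,0,1],[-14.9,1.35,1,0,0,0,1],[-14.9,1.35,2,0,0,0,1],[-14.9,1.35,2,0,0,0,1]]'
python3 -c "
from h import *
st();go([.5316,-.2231,.121],82.4)
b=read_camera('side');crop(b,240,260,380,400,'sd13.png',5)
b=read_camera('scene');crop(b,130,130,280,290,'sc13.png',4)
b=read_camera('wrist');crop(b,240,150,400,300,'w13.png',5)"
```

```text
time: 14.25
tool_pos: [0.5317, -0.2185, 0.2256]
tool_rot: [-3.138, -0.002, 1.438]
contact_force: [-0.3, 0.7, -0.2]
opening: 0.0923
t 14.25 [ 0.5317 -0.2185  0.2256] [-1.7982e+02 -1.0000e-01  8.2380e+01] F [-0.3  0.7 -0.2] op 0.0923
t 14.25 row [-0.48  0.08 10.46] [-0.18 -0.1  -0.02] steps>= 1.7
```

View pics/sd13.png

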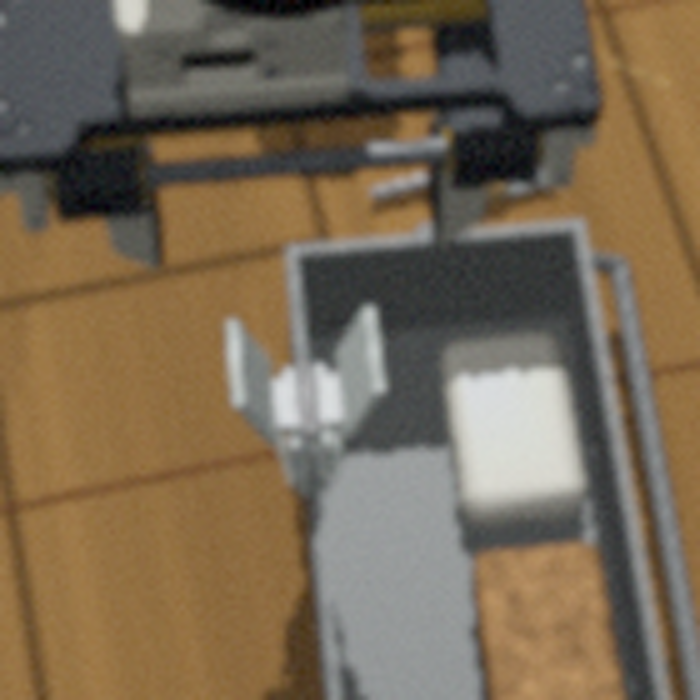

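View pics/sc13.png

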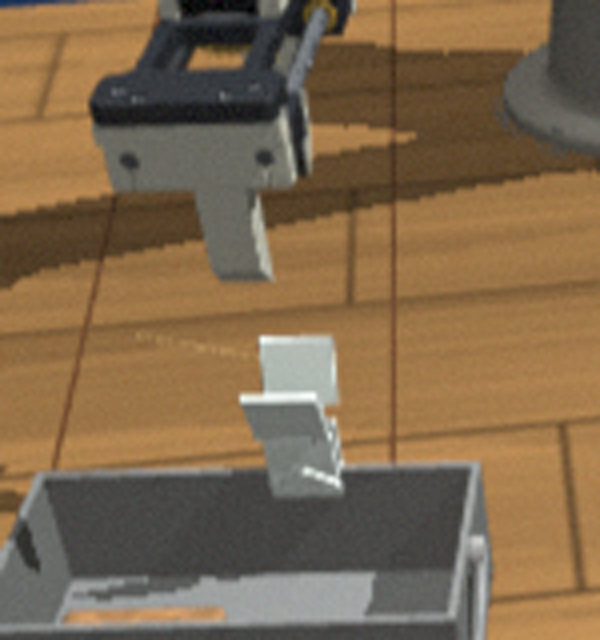

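View pics/w13.png

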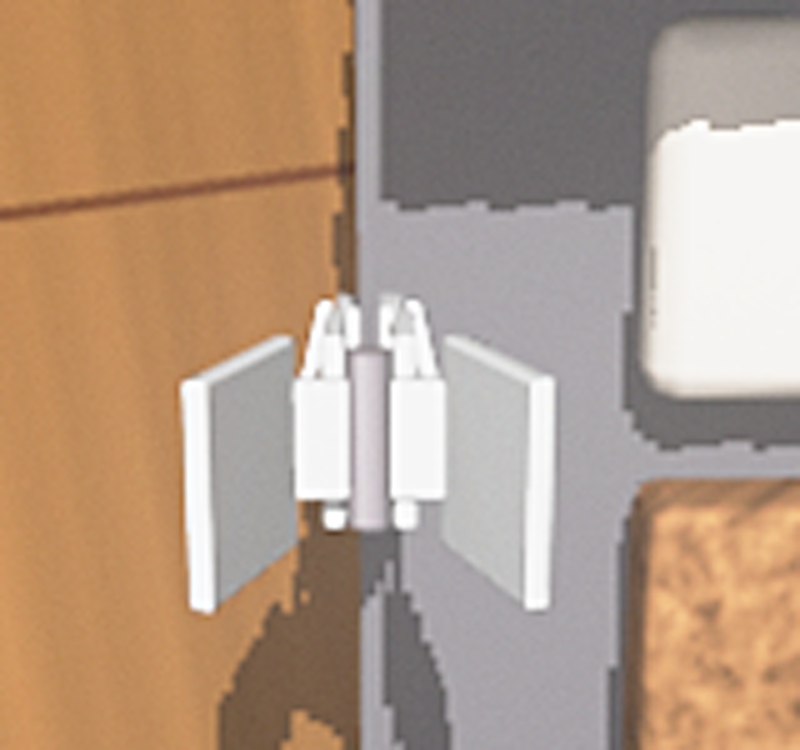

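```bash
python3 - <<'E'
from h import *
np.set_printoptions(precision=4,suppress=True)
w=read_camera("wrist");W=lambda x,y:(240+x/5-.4,150+y/5-.4)
P=[onz(w,*W(x,y),.131) for x,y in((183,382),(553,378),(191,610),(549,608))]
print(P,sum(P)/4); d=P[1]+P[3]-P[0]-P[2]; print(np.degrees(np.arctan2(d[1],d[0])),np.linalg.norm(P[1]-P[0]),np.linalg.norm(P[2]-P[0]))
st();go([.531,-.221,.121],82.4)
E
```

```text
[array([ 0.5062, -0.2001,  0.131 ]), array([ 0.5595, -0.2065,  0.131 ]), array([ 0.5017, -0.2352,  0.131 ]), array([ 0.5553, -0.2419,  0.131 ])] [ 0.5307 -0.2209  0.131 ]
-6.996625906595033 0.05371050710354965 0.03534986359504918
t 14.45 [ 0.5328 -0.2184  0.2277] [179.96   0.01  82.47] F [ 0.3  0.8 -0.9] op 0.092
t 14.45 row [-0.28 -0.15 10.67] [0.04 0.01 0.07] steps>= 1.7
```

```bash
python3 -m crank '[[-0.25,-0.1,3,0,0,0,1],[-0.25,-0.1,7,0,0,0,1],[-0.25,-0.1,10.5,0,0,0,1],[-0.25,-0.1,10.5,0,0,0,1]]' 25
python3 -c "
from h import *
st()
b=read_camera('side');crop(b,240,260,380,400,'sd14.png',5)
b=read_camera('scene');crop(b,130,130,280,290,'sc14.png',4)"
```

```text
time: 14.95
tool_pos: [0.5299, -0.2205, 0.1204]
tool_rot: [-3.137, -0.002, 1.439]
contact_force: [0.3, 1.2, 0.3]
opening: 0.0916
t 14.95 [ 0.5299 -0.2205  0.1204] [-1.7974e+02 -1.1000e-01  8.2430e+01] F [0.3 1.2 0.3] op 0.0916
```

View pics/sd14.png

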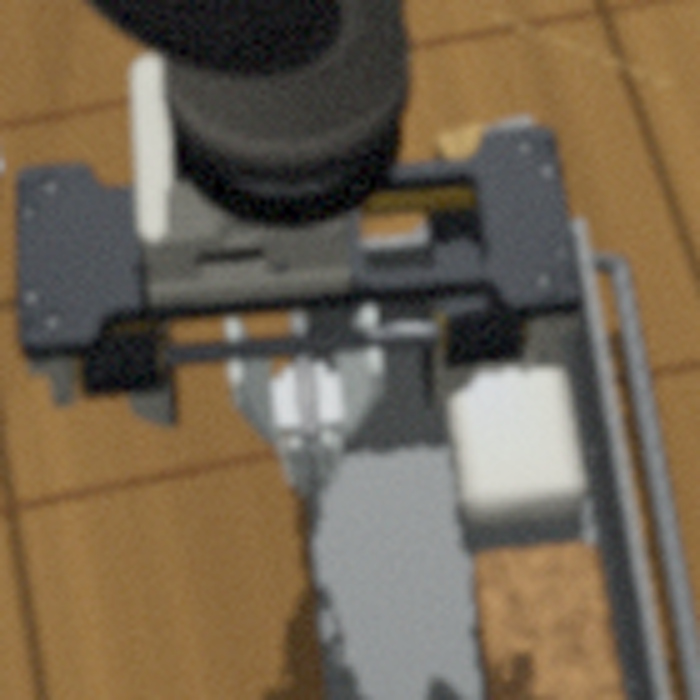

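View pics/sc14.png

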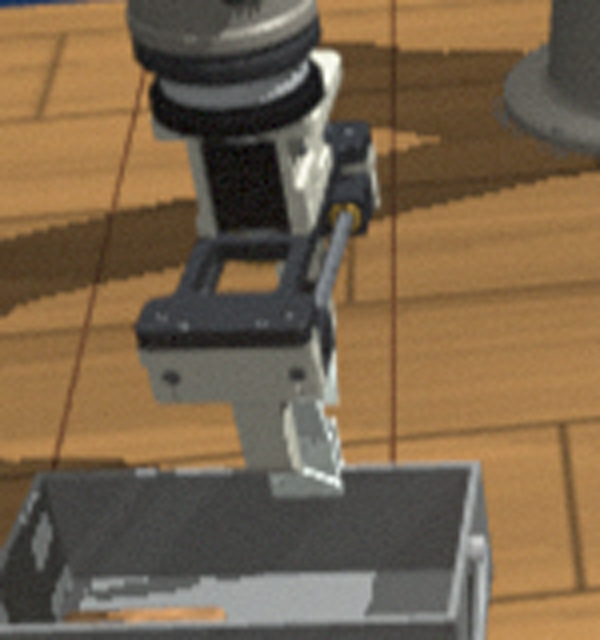

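```bash
python3 - <<'E'
from h import *
a=read_camera("scene")
yd=np.array([np.cos(np.radians(-7.6)),np.sin(np.radians(-7.6)),0]);xd=np.array([-yd[1],yd[0],0])
t=np.array([.531,-.2215,.101])
for k in(-9.5,9.5): print((proj(a,t+yd*.048+xd*k/1000)-[130,130]+.4)*4)
E
```

```text
[262.03700954 477.19586972]
[302.65976015 476.2681275 ]
```

```bash
python3 -m crank '[[0,0.05,0,0,0,0,0],[0,0.05,0,0,0,0,0],[0,0.05,0,0,0,0,0],[0,0.05,0,0,0,0,0],[0,0.05,0,0,0,0,0]]' 25
python3 -m crank '[[0,0,0,0,0,0,0],[0,0,0,0,0,0,0],[0,0,0,0,0,0,0],[0,0,0,0,0,0,0],[0,0,0,0,0,0,0]]' 25
python3 -c "
from h import *
st()
b=read_camera('side');crop(b,240,260,380,400,'sd15.png',5)
b=read_camera('scene');crop(b,130,130,280,290,'sc15.png',4)"
```

```text
time: 15.72
tool_pos: [0.5315, -0.222, 0.1222]
tool_rot: [-3.141, 0.0, 1.438]
contact_force: [-0.1, -1.0, -1.0]
opening: 0.0465
time: 16.35
tool_pos: [0.5315, -0.222, 0.1222]
tool_rot: [3.142, 0.0, 1.438]
contact_force: [-0.4, -0.4, 0.0]
opening: 0.0273
t 16.35 [ 0.5315 -0.222   0.1222] [1.800e+02 1.000e-02 8.237e+01] F [-0.4 -0.4  0. ] op 0.0273
```

View pics/sd15.png

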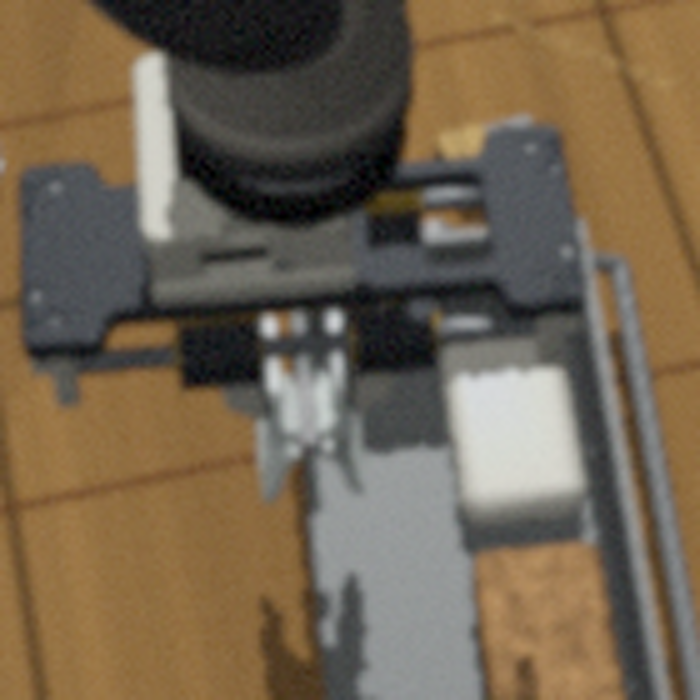

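View pics/sc15.png

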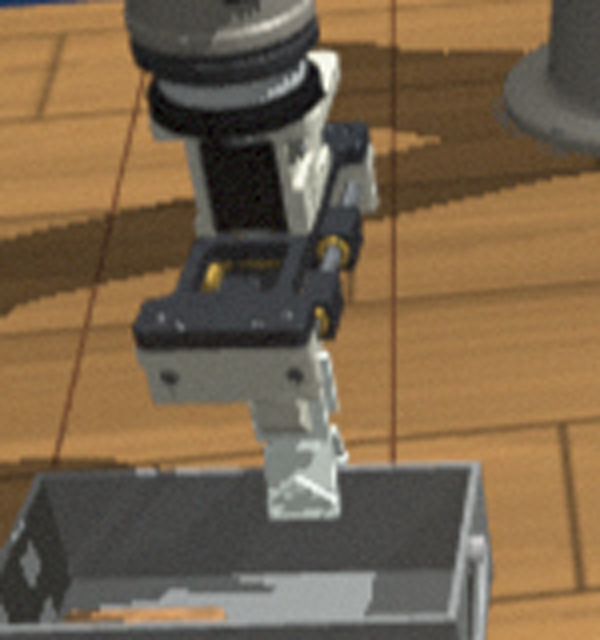

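```bash
python3 -m crank '[[0,0,-1.5,0,0,0,0],[0,0,-4,0,0,0,0],[0,0,-8,0,0,0,0],[0,0,-11,0,0,0,0],[0,0,-11,0,0,0,0]]' 25
python3 -m crank '[[0,0,0,0,0,0,0],[0,0,0,0,0,0,0]]'
python3 -c "
from h import *
st()
b=read_camera('side');crop(b,220,220,360,360,'sd16.png',5)
b=read_camera('scene');crop(b,130,80,280,240,'sc16.png',4)
b=read_camera('wrist');cv2.imwrite('pics/w16.png',b['frame'][:,:,::-1])"
```

```text
time: 17.08
tool_pos: [0.5327, -0.2226, 0.2359]
tool_rot: [3.135, 0.003, 1.438]
contact_force: [0.4, 0.3, -0.6]
opening: 0.0273
time: 17.32
tool_pos: [0.531, -0.2217, 0.231]
tool_rot: [-3.139, -0.001, 1.438]
contact_force: [0.5, 0.3, 0.1]
opening: 0.0271
t 17.32 [ 0.531  -0.2217  0.231 ] [-1.7987e+02 -5.0000e-02  8.2370e+01] F [0.5 0.3 0.1] op 0.0271
```

View pics/sd16.png

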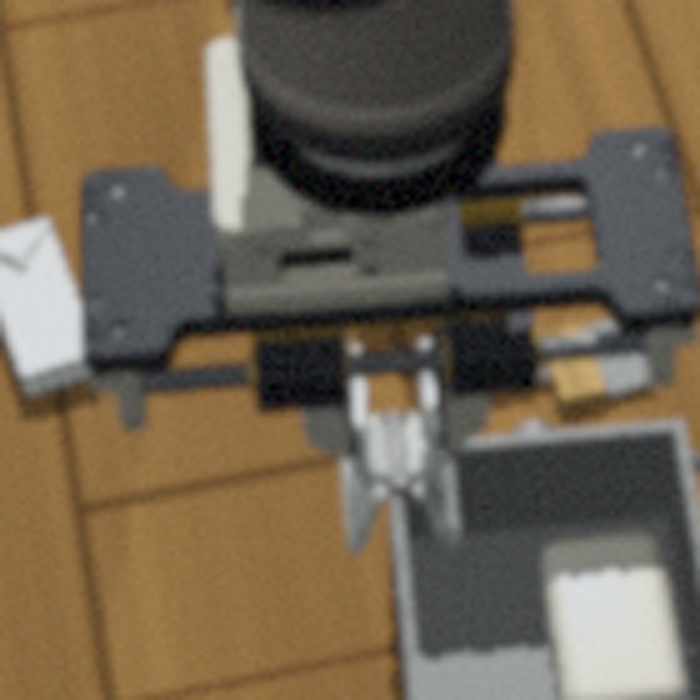

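View pics/sc16.png

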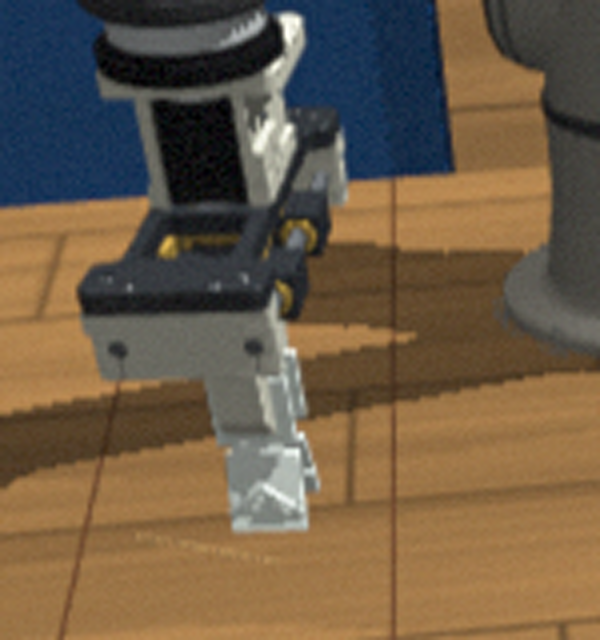

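View pics/w16.png

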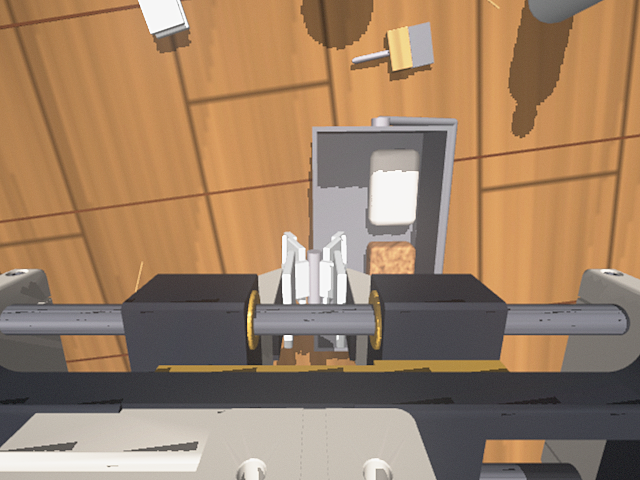

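```bash
python3 -c "
from h import *
go([.5522,.236,.235],100)"
python3 -m crank '[[3,0,0,0,0,-2,0],[7,0.1,0,0,0,-5,0],[12,0.2,0,0,0,-8,0],[18,0.4,0,0,0,-12,0],[24,0.5,0,0,0,-17.65,0]]'
python3 -c "
from h import *
go([.5522,.236,.235],100)"
```

```text
t 17.48 row [45.66 -4.01 -0.33] [ -0.08  -0.05 -17.64] steps>= 7.3
time: 18.1
tool_pos: [0.5684, 0.0169, 0.2319]
tool_rot: [-3.141, 0.0, 1.748]
contact_force: [1.4, -0.6, 0.2]
opening: 0.0274
t 18.1 row [21.86  2.27 -0.31] [-0.02  0.    0.15] steps>= 3.5
```

```bash
python3 -m crank '[[5.5,0.6,0,0,0,0,0],[11,1.2,0,0,0,0,0],[16,1.7,0,0,0,0,0],[20,2.1,0,0,0,0,0],[21.8,2.27,0,0,0,0,0]]'
python3 -m crank '[[0,0,0,0,0,0,0],[0,0,0,0,0,0,0]]'
python3 -c "
from h import *
st();go([.5522,.236,.1725],100)
b=read_camera('side');crop(b,200,100,340,240,'sd17.png',5)
b=read_camera('scene');crop(b,370,120,510,280,'sc17.png',4)
b=read_camera('wrist');crop(b,220,200,400,360,'w17.png',4)"
```

```text
time: 18.73
tool_pos: [0.5522, 0.2358, 0.2316]
tool_rot: [-3.141, 0.0, 1.748]
contact_force: [1.0, -0.8, 0.1]
opening: 0.0273
time: 18.98
tool_pos: [0.553, 0.2325, 0.232]
tool_rot: [-3.141, 0.001, 1.745]
contact_force: [-0.6, -0.5, -0.8]
opening: 0.027
t 18.98 [0.553  0.2325 0.232 ] [-1.7997e+02  4.0000e-02  9.9960e+01] F [-0.6 -0.5 -0.8] op 0.027
t 18.98 row [ 0.36 -0.02  5.95] [-0.03  0.04 -0.04] steps>= 1.0
```

View pics/sd17.png

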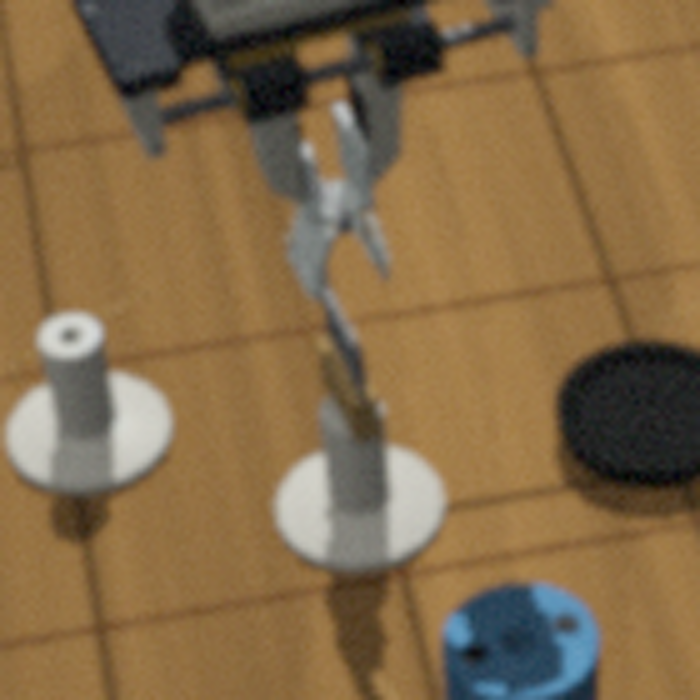

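View pics/sc17.png

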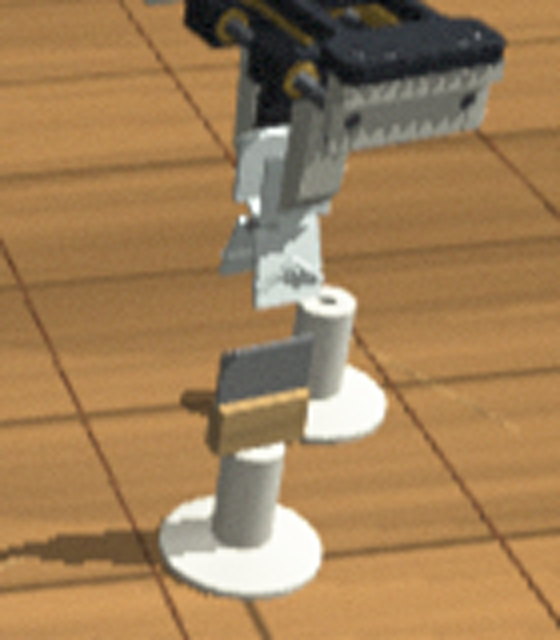

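View pics/w17.png

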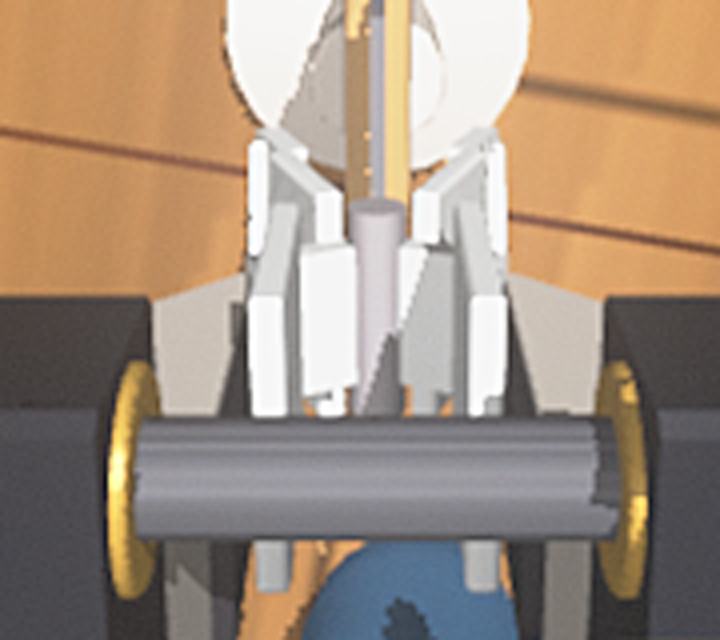

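```bash
python3 -m crank '[[0.2,0,1.2,0,0,0,0],[0.2,0,2.4,0,0,0,0],[0.2,0,3.6,0,0,0,0],[0.2,0,3.6,0,0,0,0]]'
python3 -c "
from h import *
st();go([.5522,.236,.1725],100)
b=read_camera('side');crop(b,200,100,340,240,'sd18.png',5)
b=read_camera('wrist');crop(b,220,200,400,360,'w18.png',4)"
```

```text
time: 19.62
tool_pos: [0.5517, 0.2356, 0.1945]
tool_rot: [-3.139, 0.0, 1.746]
contact_force: [0.2, -0.2, -1.2]
opening: 0.0275
t 19.62 [0.5517 0.2356 0.1945] [-1.7983e+02  2.0000e-02  1.0002e+02] F [ 0.2 -0.2 -1.2] op 0.0275
t 19.62 row [0.03 0.06 2.2 ] [-0.17  0.02  0.02] steps>= 0.4
```

View pics/sd18.png

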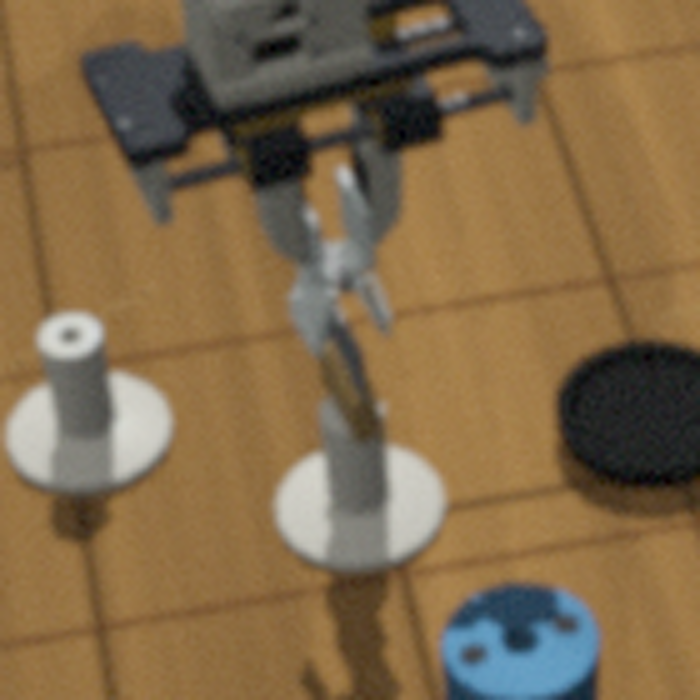

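View pics/w18.png

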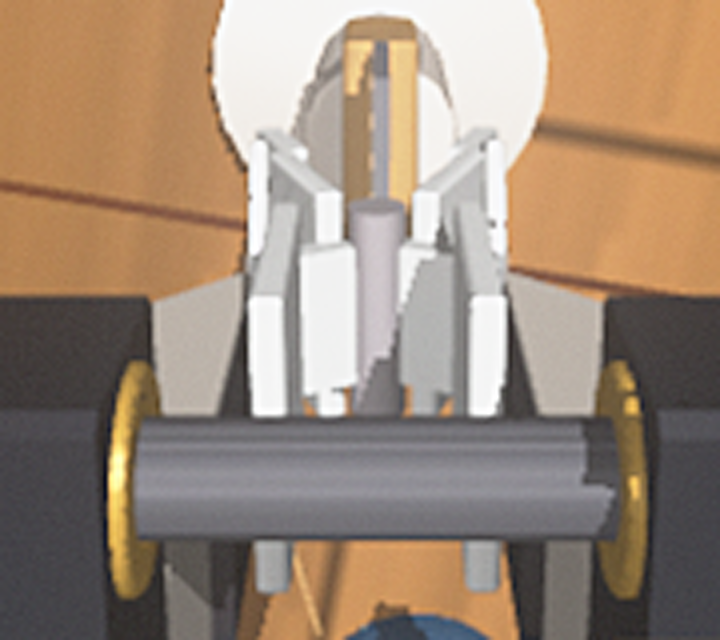

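```bash
python3 -m crank '[[0,0.05,0.8,0,0,0,0],[0,0.05,1.6,0,0,0,0],[0,0.05,2.2,0,0,0,0],[0,0.05,2.2,0,0,0,0],[0,0.05,2.2,0,0,0,0]]'
python3 -c "
from h import *
st()
b=read_camera('side');crop(b,220,130,320,230,'sd19.png',7)
b=read_camera('scene');crop(b,370,120,510,280,'sc19.png',5);
b=read_camera('wrist');crop(b,220,200,400,360,'w19.png',4)"
```

```text
time: 20.35
tool_pos: [0.553, 0.2359, 0.1743]
tool_rot: [3.141, 0.0, 1.746]
contact_force: [0.0, -0.1, 0.3]
opening: 0.0272
t 20.35 [0.553  0.2359 0.1743] [179.99   0.   100.02] F [ 0.  -0.1  0.3] op 0.0272
```

View pics/sd19.png

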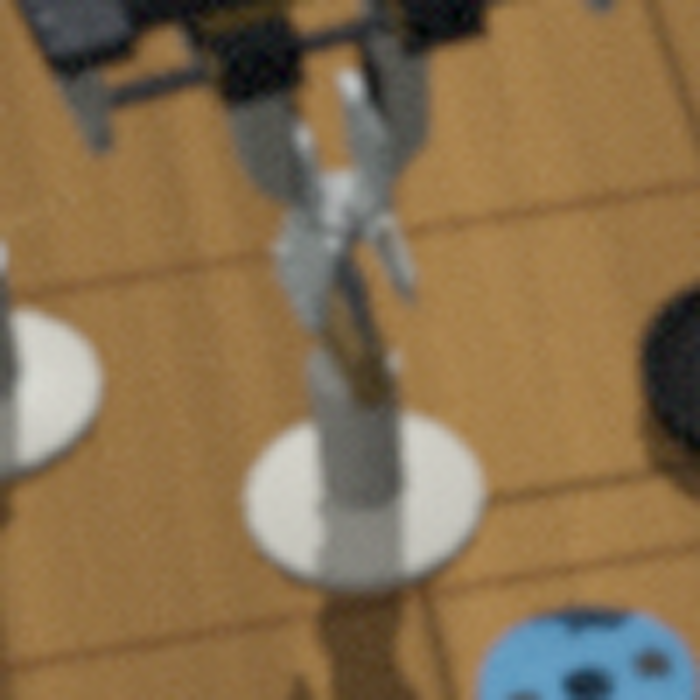

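View pics/sc19.png

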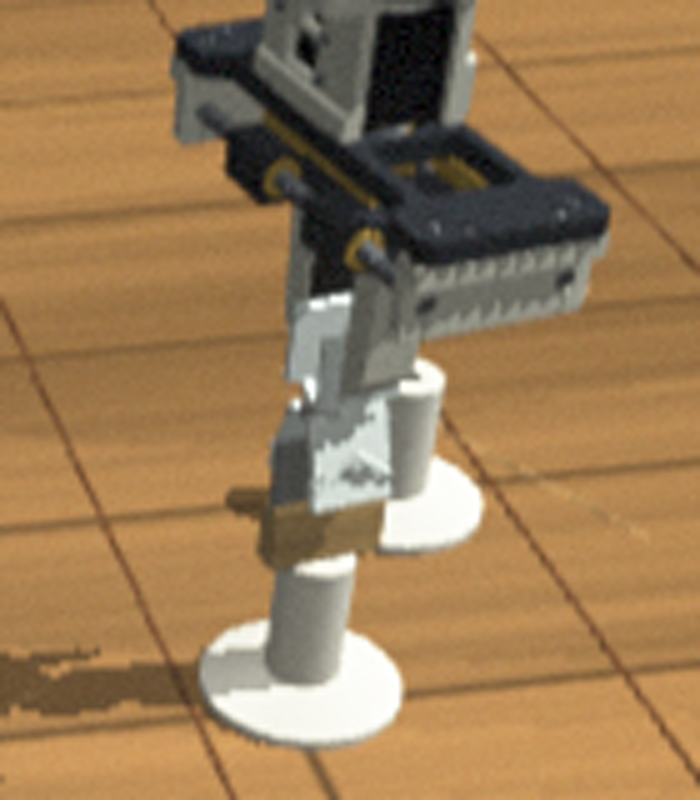

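View pics/w19.png

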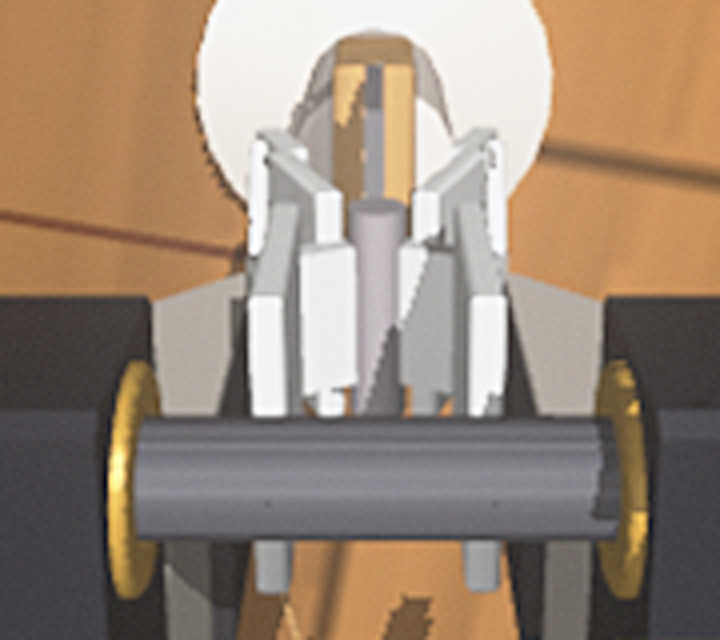

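```bash
python3 - <<'E'
from h import *
np.set_printoptions(precision=4,suppress=True)
a=read_camera("scene");b=read_camera("side")
A=lambda x,y:(370+x/5-.4,120+y/5-.4)
B=lambda x,y:(220+x/7-.4,130+y/7-.4)
print(tri(a,A(312,512),b,B(410,299)),"+x jaw -y tip")
for z in(.108,.112,.116): print(onz(a,*A(312,512),z),onz(a,*A(392,497),z),onz(b,*B(410,299),z),onz(b,*B(315,335),z))
# expected: card centre .5517,.2346; jaw tips +-15.5..17 in x
R=Ro.from_euler('z',10,degrees=True)
for X in((.0165,-.017,-.017),(.0165,.017,-.017),(-.0165,-.017,-.017)):
  P=np.array([.5517,.2346,.128])+R.apply(X); print(X,(proj(a,P)-[370,120]+.4)*5,(proj(b,P)-[220,130]+.4)*7)
st()
E
```

```text
(array([0.5717, 0.2221, 0.1049]), np.float64(0.0009865002427382444)) +x jaw -y tip
[0.5767 0.2197 0.108 ] [0.5719 0.2538 0.108 ] [0.5712 0.2195 0.108 ] [0.5371 0.2098 0.108 ]
[0.5824 0.2173 0.112 ] [0.5776 0.2512 0.112 ] [0.5706 0.2152 0.112 ] [0.5367 0.2056 0.112 ]
[0.588 0.215 0.116] [0.5833 0.2486 0.116 ] [0.5701 0.2109 0.116 ] [0.5363 0.2014 0.116 ]
(0.0165, -0.017, -0.017) [310.556  497.2499] [407.8669 290.0904]
(0.0165, 0.017, -0.017) [387.7497 480.9902] [372.7179 227.4632]
(-0.0165, -0.017, -0.017) [270.4839 454.6622] [315.4475 317.3981]
t 20.6 [0.5531 0.2359 0.1744] [179.97   0.   100.02] F [-0.9  0.4 -1.5] op 0.0274
```

```bash
python3 -m crank '[[-0.05,0,-0.25,0,0,0,0],[-0.05,0,-0.5,0,0,0,0],[-0.05,0,-0.5,0,0,0,0],[-0.05,0,-0.5,0,0,0,0],[-0.05,0,-0.5,0,0,0,0]]'
python3 - <<'E'
from h import *
b=read_camera('side');crop(b,220,130,320,230,'sd20.png',7)
b=read_camera('scene');crop(b,370,120,510,280,'sc20.png',5);st()
print(robot.observe()['qvel'])
cv2.imwrite('pics/full20.png',b['frame'][:,:,::-1])
E
```

```text
time: 21.22
tool_pos: [0.553, 0.2354, 0.1791]
tool_rot: [-3.141, 0.0, 1.746]
contact_force: [-0.2, -0.2, 0.1]
opening: 0.0271
t 21.32 [0.553  0.2354 0.1791] [-1.7999e+02  1.0000e-02  1.0002e+02] F [ 0.3  0.1 -1. ] op 0.0277
[-0.00124614 -0.00033912 -0.00145108 -0.00152011 -0.00023132 -0.00015196]
```

View pics/sd20.png

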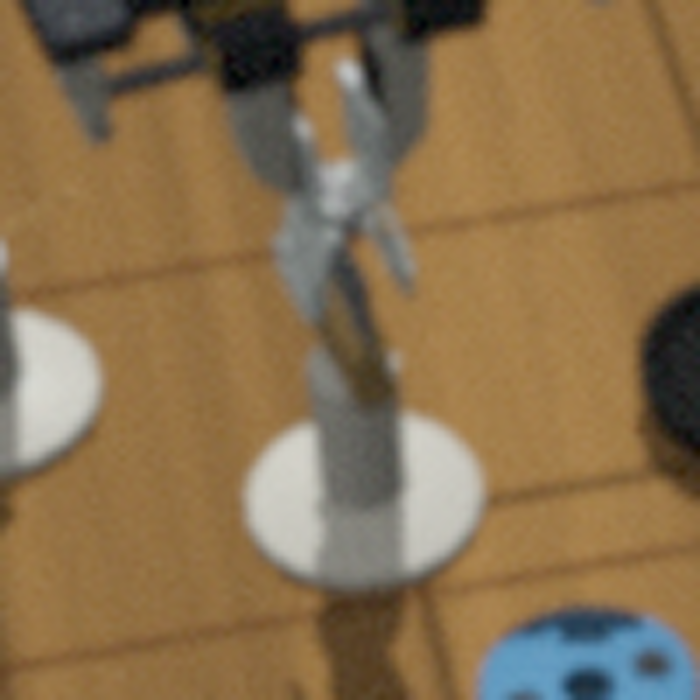

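View pics/sc20.png

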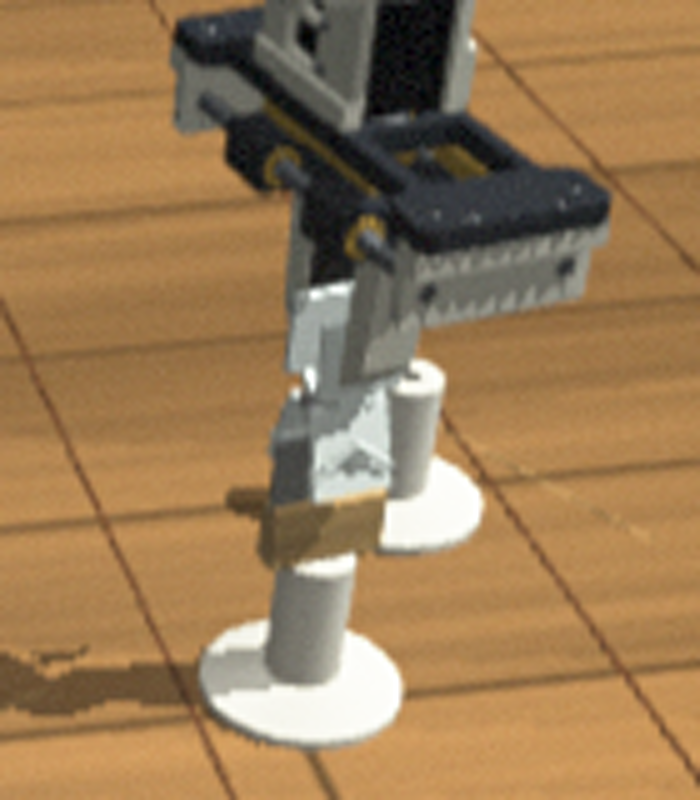

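View pics/full20.png

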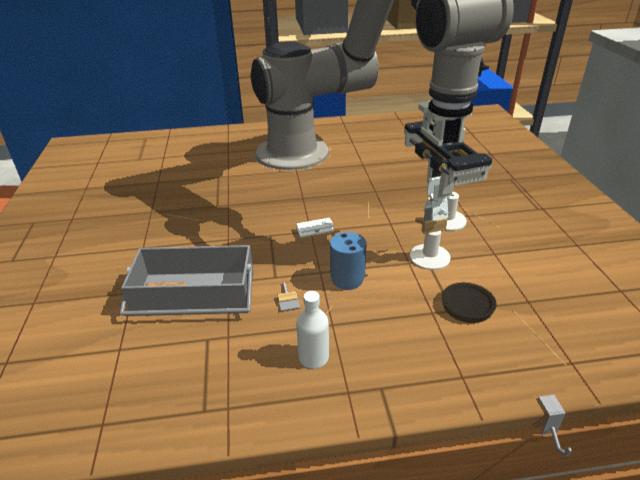

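```bash
python3 -c "
from cell import robot
print(robot.hand_in())"
```

```text
the job is handed in; nothing more can be done
None
```

The card is in the tube and let go, and I handed in at about 21.3 s with the clip held squeezed open over the card's top edge. No verdict is reported, so the result rests on my own checks.

- **Card:** I put the rod into the near tube, the one farther to the robot's right. Pushing down met 8 to 14 N at the expected depth. After release the pictures showed the bar sitting on the rim. The card's top edge measured 0.1276 m high, against 0.128 m expected.
- **Clip:** I squeezed it to its hard stop (27 mm opening) with a 25 N grip and lifted it off the rim. At the end the arm was still and the wrist force was at noise level. From the pictures:
  - The jaws were centred on the card to about 1 mm.
  - The jaws were about square to it.
  - The tips were roughly 17 to 20 mm below its top edge.
- **Bystanders:** the soap holder, spare clip and shampoo bottle look unmoved in the last picture.

**What went wrong or disagreed:**
- My first grasp of the card lifted before the slow fingers had closed. The card had not moved, and I repeated the grasp.
- The clip's tips measured about 5 to 7 mm lower than the robot's position readings predicted. I raised the clip 5 mm to correct for this.
- The wrist camera's positions were 2 to 3 mm off the fixed cameras' in y.
- The small look-alike card fell over in the first 2 seconds, while the arm was well above it.

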